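# Tip up the saw's offcut tray and scrape it out into the scrap tub

### The job

Lift the offcut tray by its handle until the swinging catch has dropped in under its stud, and let the tray down to rest tilted on the catch. Then take the scraper and, without touching the offcuts with the gripper, scrape all three of them off the sticky tray floor, over the open end and into the scrap tub. Finish with the tray still up on its catch, the tub standing upright and the scraper back in its sloping rest as it was found; leave the hammer, wire brush and spray can where they are.

Things in the scene. Friction and masses are not known exactly. Their poses are not given: they have to be found in the camera images.
- tray_hinge (a point): Middle of the hinge line of the tip-up sheet-steel tray, on its grey stand, 105 mm above the bench; fixed. Axes: x level and uphill, square to the hinge line, towards the handle end; y along the hinge line; z up. Flat, the tray reaches from x = -45 mm (open end over the tub) to x = 203 mm (end wall).
- tray_handle (a point): Middle of the tray's round bar handle, 12 mm thick, 110 mm long, parallel to the hinge line, 50 mm outside the end wall. With the tray flat it lies 253 mm from the hinge line and 18 mm above it; it swings about the hinge. Axes as tray_floor's.
- tray_floor (a point): Point on top of the tray's floor, on its centre line, 85 mm uphill of the hinge line and 10 mm above it. Turns with the tray: x up the floor to the handle, y across, z square out of the floor. The floor runs to x = -130 mm (plain lip, no wall) and x = +115 mm (end wall), y = +-71.5 mm (side walls); walls 3 mm thick, 28 mm high.
- tray (a joint): Tilt of the tray, rad: 0 flat, grows as the handle is lifted, stop at 0.68. Falls by its own weight (0.8 kg) unless on the catch, which holds it at about 0.43. Its side stud (12 mm thick, 187 mm from the hinge line, 12 mm above it, on the negative y side) meets the catch at about 0.31 going up and is clear above it from 0.59 on; then the catch drops.
- catch (a joint): Swing of the gravity catch, a dark steel finger 60 mm long, 12 mm wide and 9 mm thick, hinged on the post beside the tray: 0 level, resting on its stop; grows as its nose is lifted (up to 1.3); falls back to 0 of its own weight. It needs no touch: the rising stud lifts it.
- catch_nose (a point): Top of the catch, 5 mm from its free end. Catch at 0: in tray_hinge's frame x = 151, y = -103, z = 84 mm. The catch hangs on a flat post, 36 mm wide, at x = 197, y = -114 mm, standing to 100 mm above the hinge line; nothing else of the stand rises above the tray.
- scraper_grip (a point): Grip point in the scraper's wooden handle, 135 mm from the edge. Scraper, 0.26 kg: steel blade 124 wide, 70 long, 3 mm thick, 15 mm neck, handle 85 long, 24 thick (x), 30 mm wide (y), in one straight line, 170 mm in all. Axes: z from edge to handle top, x square to the blade's flat (grip it across x), y along the edge. In the rest it leans 30 degrees from upright.
- scraper_edge (a point): Middle of the scraper's edge, 135 mm below scraper_grip along its z; same axes.
- rest_ledge (a point): Where the middle of the scraper's edge stands in its rest, a folded steel holder fixed to the bench: on a ledge 30 mm above the bench. Axes: z up; the scraper's handle leans to -x, 30 degrees from upright. The blade lies on a back plate, 148 mm wide, to 78 mm up the slope; a front lip, 22 mm high up the slope, leaves a gap of 20 mm to the back plate.
- rest_grip (a point): Where scraper_grip is while the scraper stands in the rest: 135 mm up the slope from rest_ledge. Fixed; axes as rest_ledge.
- tub: Open scrap tub of bare sheet metal, standing loose under the tray's open end: 150 mm along its x, 200 mm along its y, 70 mm high, walls 4 mm, 1.2 kg. Origin: centre of its underside, z up.
- offcut_a: Flat-bar offcut, 75 x 40 x 8 mm, about 0.18 kg, x along its length. Origin: centre of the underside. All offcuts start on the tray's floor, between 5 mm and 180 mm from the hinge line, and stick in old oil: they do not slide of themselves when the tray is tilted.
- offcut_b: Bar offcut, 65 x 30 x 10 mm, about 0.15 kg, x along its length. Origin: centre of the underside.
- offcut_c: Angle-iron offcut, 60 mm long (x), lying on one 35 mm leg, the other leg upright at its +y side, 35 mm high; 5 mm thick, about 0.15 kg. Origin: centre of the underside.
- hammer: Bystander: a hammer 260 mm long lying on the bench between the stand and the robot.
- wire_brush: Bystander: a wooden-backed wire brush 200 mm long, standing on its bristles on the bench beyond the stand.
- spray_can: Bystander: an upright can 64 mm thick and 170 mm high beyond the scraper rest. Origin: centre of the underside.
Not all that is in view belongs to the job. Leave any pink or purple look-alike of the offcut_b alone.

How it is judged:
On the way, in this order (a step that is already met when the one before it is completed fails the run):
1. the tray rests tilted on the dropped catch (value of joint tray between 0.39 and 0.48 rad and value of joint catch below 0.09 rad), for 0.3 s.
2. the scraper's edge is on or just above the floor of the tilted tray (all of step 1 and x of scraper_edge in the frame of tray_floor between -0.1 and 0.115 m and y of scraper_edge in the frame of tray_floor between -0.065 and 0.065 m and z of scraper_edge in the frame of tray_floor between -0.006 and 0.012 m), for 0.1 s.
3. all three offcuts are in the tub (x of offcut_a in the frame of tub between -0.075 and 0.075 m and y of offcut_a in the frame of tub between -0.1 and 0.1 m and z of offcut_a in the frame of tub between -0.005 and 0.075 m and x of offcut_b in the frame of tub between -0.075 and 0.075 m and y of offcut_b in the frame of tub between -0.1 and 0.1 m and z of offcut_b in the frame of tub between -0.005 and 0.075 m and x of offcut_c in the frame of tub between -0.075 and 0.075 m and y of offcut_c in the frame of tub between -0.1 and 0.1 m and z of offcut_c in the frame of tub between -0.005 and 0.075 m), for 0.2 s.
At the end, for the whole second after the job is handed in: All three offcuts lie inside the upright tub (tilt under 0.15 rad), at rest; the tray stands at 0.39 to 0.48 rad with the catch below 0.09 rad; the scraper is back in its rest, its edge and its grip point each within 30 mm of where they belong (all of step 1 and all of step 3 and angle between tub's own z axis and vertical below 0.15 rad and distance between scraper_grip and rest_grip below 0.03 m and distance between scraper_edge and rest_ledge below 0.03 m and linear speed of each of offcut_a, offcut_b, offcut_c, tub below 0.02 m/s); the robot touches nothing.
It fails at once if the fingers push on an offcut (contact force between the fingers and offcut_a above 1 N or contact force between the fingers and offcut_b above 1 N or contact force between the fingers and offcut_c above 1 N).
It fails at once if the tub is tipped over (angle between tub's own z axis and vertical above 0.5 rad).
It fails at once if a bystander is disturbed (distance of any of hammer, wire_brush, spray_can from where it was at the start of the episode above 0.03 m).
It also fails if it takes over 67 s, if anything falls off the work surface, if the arm or the gripper's body presses on something with over 40 N, if the wrist force passes 120 N, or if a joint passes its speed limit or range.

### The arm

A 7-joint arm with a two-finger parallel gripper is mounted at the origin on the work surface. World frame = base frame: x ahead of the robot, y to its left, z up, the work surface at z = 0. Lengths are in m, angles in rad, forces in N, time in s.
With the tool pointing down it reaches from about 0.425 to 0.925 m from the base axis. Payload 6.8 kg.
Tool frame: the origin (TCP) lies on the centre line of the jaws, within the pads' length; the fingertips stand 17 mm ahead of it and the grasp point (between the pads) lies 2 mm behind it; z points along the fingers, x is the direction in which the jaws open and shut, and the axes are right-handed (so a half turn about z gives the same grasp; the last joint's range is limited). The gripper opens to 85 mm and grips with 20 to 120 N. Pads are 22 mm wide; open, the fingers measure 114 mm over their backs; the gripper's body (76 mm by 85 mm) begins 54 mm behind the grasp point. The pads swing forward as they close: fully open they stand 13 mm farther back than shut.
Start: joints at [1.047, 0.477, 0.022, 1.555, -0.011, 1.109, -0.083], TCP at [0.273, -0.617, 0.248] pointing down, gripper open.
Joint ranges: [-2.96, 2.96], [-0.34, 2.1], [-1.41, 1.46], [0.24, 2.44], [-1.37, 4.51], [0.17, 1.92], [-2.96, 2.96]. Speed limits (rad/s): [2.39, 2.39, 3.14, 3.14, 3.14, 3.14, 3.14].

### API

Orientations are given as a unit quaternion [w, x, y, z].
In Python, from station import status, read_camera, camera_model, bot gives the robot as it stands.
- The arm moves only by the tool arm_command, never from a script. Its argument "series" is a list of rows, each a list of 3 entries, a list of its own where there are three numbers: the finger opening in mm, from 0 to 85.4, then the shift along the tool's x, y, z in mm, then the turn about the tool's z in rad. In form: [[gripper, [dx, dy, dz], roll], ...]. A call has 1 to 8 rows; each row is the pose to reach, as a shift and turn from the pose commanded when the call began, along the tool's axes at that moment; what a row does not reach only later rows make up. A row lasts 1/8 s, in which the tool goes at most 62.5 mm and 10.7 degrees, less where a joint would pass 70% of its speed; a pose out of reach is approached as far as the arm can. A call with a gripper value outside its range is refused whole. The fingers move at their own pace and stop on an object; "squeeze" is the grip in N (left out, the last holds). Time passes only in rows, so rows that repeat a pose let the fingers close. It gives the time, the measured TCP pose, the force and the opening at its end, in the units of the state.
- status.get_obs(): the state, without advancing time (a new reading comes with each control period).
- read_camera(name): name is "side" or "top" or "wrist"; returns the picture (420x560x3 uint8, blue, green, red); there is no depth.
- camera_model(name): a dict with "fov_y" (degrees; the focal length in pixels is half the picture's height over the tangent of half this angle, whatever the lens; pixels are square), "cx", "cy" (the principal point, pixels), "R" (3x3) and "t" (3): a world point X has camera coordinates R X + t. Camera axes: x right, y down, z forward; pixel columns grow to the right and rows downward; lengths in m; the calibration is good to about 2 mm. A picture is of the moment at which its call begins: read the wrist's pose just before it. camera_model takes no time and is no camera call; for the wrist camera it gives the pose at the moment of the call.
- bot.hand_in(): hands the job in, once; it reports no verdict.
The state is a dict: "t": time; "q": joint angles; "joint_vel": joint speeds; "joint_torque": joint torques, N m; "eef_pos": TCP position; "tool_rot": TCP orientation; "contact_force": force on the tool from outside, world axes, zero at the start; "torque": the same for the moment, N m; "gripper_width": opening from 0.0 (shut) to 1.0 (fully open).
Only numpy, scipy, OpenCV 4.12 (cv2) and the standard library are available. Lean on these libraries where they do the work, as an engineer would, in place of code of your own. Each camera call takes 0.05 s, during which the arm holds its last target.

## Working session

There is one attempt and no reset: what is moved stays moved. The work goes in short steps, Python scripts to look and compute and a tool call to move; the robot and the scene stay as the last step left them, time stands still between calls to the robot, and variables do not carry over. Pictures are saved under pics/ and viewed, and the job is handed in when it is done.

Besides the shell and the picture viewer there is one more tool, called as a command line: name --argument value ..., lists and objects as JSON in quotes. arm_command: Moves the arm, as the interface text tells. Its arguments: {"type":"object","properties":{"series":{"type":"array"},"squeeze":{"type":"number"}},"required":["series"]}

```bash
ls; mkdir -p pics; python3 - <<'E'
from station import status, read_camera, camera_model, bot
import cv2
print(status.get_obs())
for n in ["side","top","wrist"]:
    m=camera_model(n); print(n,m)
    im=read_camera(n); cv2.imwrite(f"pics/{n}0.png",im)
E
```

```text
pics
{'t': 0.0, 'q': array([ 1.0469178 ,  0.47780185,  0.02233604,  1.55648007, -0.0115171 ,
        1.10929657, -0.08308869]), 'joint_vel': array([ 7.33463527e-04,  4.75933435e-04,  2.22942173e-03, -1.38818687e-03,
       -2.75243472e-05,  2.40196281e-03, -1.44087589e-04]), 'joint_torque': array([-3.96147707e-04, -5.96469140e+01,  1.60745535e+00, -2.81196141e+01,
        1.24289506e-02,  9.48759931e-03,  5.49960930e-06]), 'eef_pos': array([ 0.27239481, -0.61696713,  0.24731236]), 'tool_rot': array([-4.55072460e-04,  8.37832593e-01, -5.45926446e-01, -8.09856525e-04]), 'contact_force': array([-1.01190369,  0.45705283,  0.36519668]), 'torque': array([ 0.03926482,  0.00151469, -0.0402048 ]), 'gripper_width': 1.0011032608932149}
side {'fov_y': 43.13595904169841, 'cx': 278.3975206298955, 'cy': 213.9121898450152, 'R': array([[-0.9874206 , -0.1578072 ,  0.00987157],
       [-0.1106265 ,  0.64489977, -0.75621827],
       [ 0.11297052, -0.74779755, -0.65424497]]), 't': array([0.55648207, 0.16672489, 1.32180507])}
top {'fov_y': 57.18413039093346, 'cx': 282.92235513138286, 'cy': 210.51894357928214, 'R': array([[-0.00910675, -0.99995144,  0.00376647],
       [-0.98097408,  0.00820331, -0.19396536],
       [ 0.19392504, -0.0054612 , -0.98100115]]), 't': array([-0.00900855,  0.58885838,  0.87967919])}
wrist {'fov_y': 65.35730430867535, 'cx': 275.8501517501183, 'cy': 206.85135906437097, 'R': array([[ 0.40305665, -0.91517417, -0.00125223],
       [-0.87486575, -0.3857051 ,  0.2929872 ],
       [-0.26861731, -0.11699491, -0.95611554]]), 't': array([-0.67370666, -0.03801522,  0.37899252])}
```

View pics/top0.png

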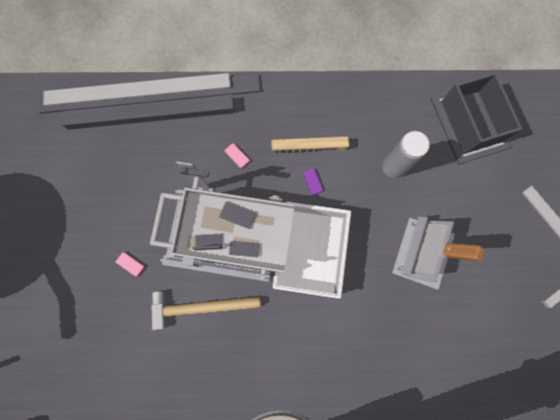

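View pics/side0.png

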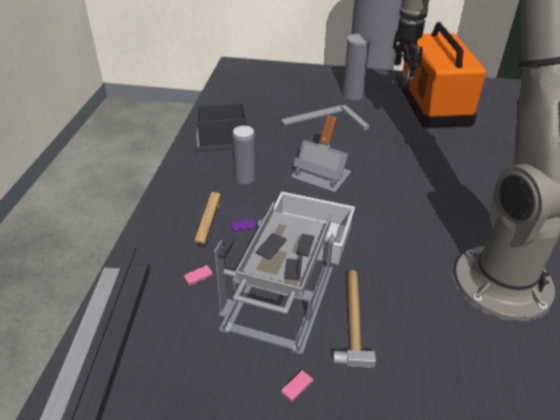

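View pics/wrist0.png

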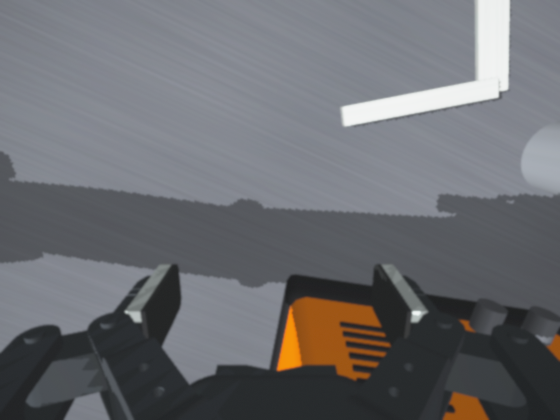

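```bash
cat > h.py <<'E'
import numpy as np, cv2
from station import status, read_camera, camera_model, bot
def K(m):
    f=210/np.tan(np.radians(m['fov_y']/2)); return f
def ray(m,u,v):
    f=K(m); d=np.array([(u-m['cx'])/f,(v-m['cy'])/f,1.]); R=np.array(m['R']);t=np.array(m['t'])
    return -R.T@t, R.T@d/np.linalg.norm(d)
def onz(m,u,v,z):
    c,d=ray(m,u,v); return c+d*(z-c[2])/d[2]
def proj(m,X):
    x=np.array(m['R'])@np.array(X)+np.array(m['t']); f=K(m); return np.array([m['cx']+f*x[0]/x[2],m['cy']+f*x[1]/x[2]])
def tri(obs):
    A=np.zeros((3,3));b=np.zeros(3);rs=[ray(m,u,v) for m,u,v in obs]
    for c,d in rs:
        P=np.eye(3)-np.outer(d,d);A+=P;b+=P@c
    X=np.linalg.solve(A,b); return X,[1000*np.linalg.norm((np.eye(3)-np.outer(d,d))@(X-c)) for c,d in rs]
def crop(im,x0,y0,w,h,s,name):
    c=cv2.resize(im[y0:y0+h,x0:x0+w],None,fx=s,fy=s,interpolation=cv2.INTER_CUBIC)
    for k in range(0,w,20): cv2.putText(c,str(x0+k),(k*s,8),0,.3,(0,255,255),1); cv2.line(c,(k*s,10),(k*s,16),(0,255,255),1)
    for k in range(0,h,20): cv2.putText(c,str(y0+k),(0,k*s+4),0,.3,(0,255,255),1)
    cv2.imwrite(name,c)
E
python3 - <<'E'
from h import *
t=cv2.imread('pics/top0.png');s=cv2.imread('pics/side0.png')
crop(t,140,150,220,160,3,'pics/t_tray.png')
crop(s,200,180,180,180,3,'pics/s_tray.png')
crop(t,385,200,110,100,5,'pics/t_rest.png')
crop(s,280,90,110,110,5,'pics/s_rest.png')
E
```

```text
(no output)
```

View pics/t_tray.png

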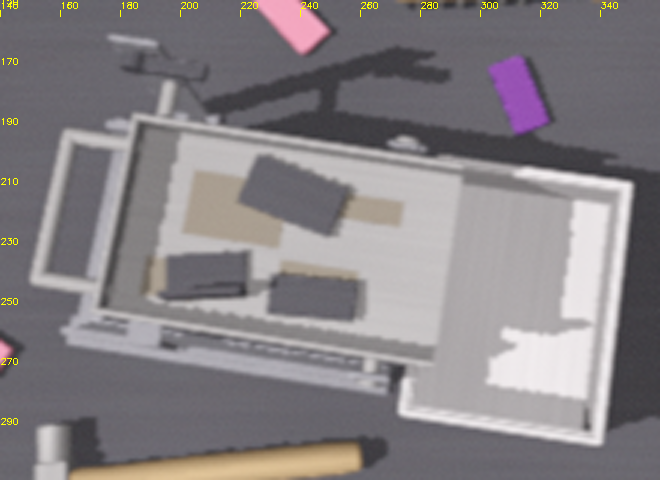

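View pics/s_tray.png

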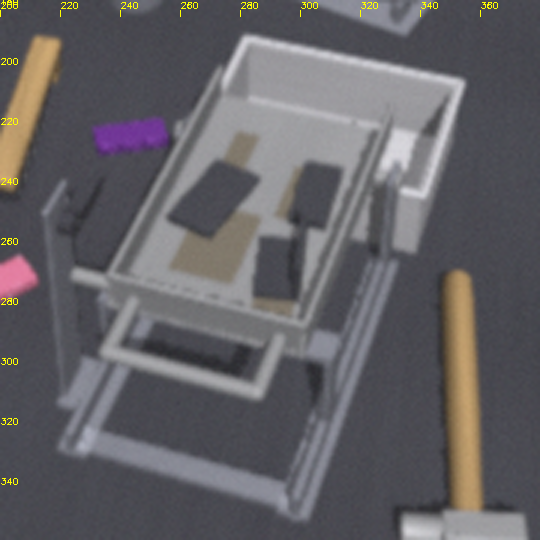

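View pics/t_rest.png

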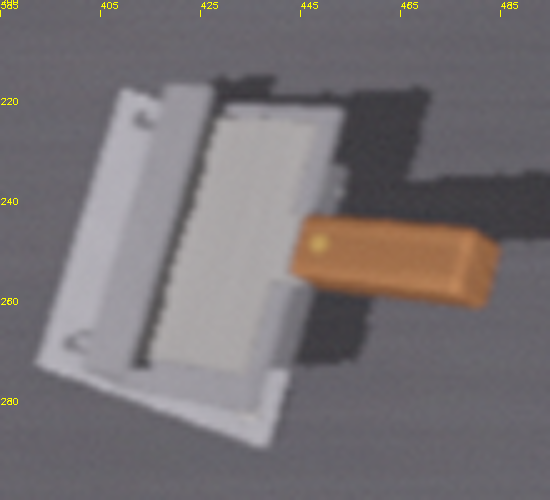

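View pics/s_rest.png

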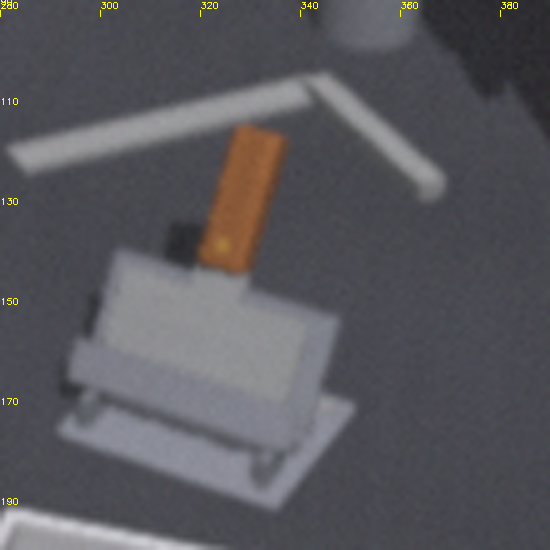

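```bash
python3 - <<'E'
from h import *
t=camera_model('top');s=camera_model('side')
def T(x,y,z,cx=140,cy=150,k=3): return onz(t,cx+x/k,cy+y/k,z)
np.set_printoptions(precision=4,suppress=True)
A=T(135,117,.143);B=T(98,311,.143);C=T(462,165,.143);D=T(433,360,.143)
print('tray corners',A,B,C,D,'w',np.linalg.norm(A-B),np.linalg.norm(C-D),'len',np.linalg.norm(A-C),np.linalg.norm(B-D))
H1=T(69,134,.123);H2=T(37,281,.123);print('handle',H1,H2,np.linalg.norm(H1-H2))
def S(x,y,z,cx=200,cy=180,k=3): return onz(s,cx+x/k,cy+y/k,z)
# side
A2=S(107,275,.143);B2=S(303,325,.143);print('side tray',A2,B2,np.linalg.norm(A2-B2))
h1=S(104,350,.123);h2=S(260,393,.123);print('side handle',h1,h2)
for n,p in dict(tl=(632,183),bl=(601,442),bl2=(401,412)).items(): print('tub top',n,T(*p,.070))
for n,p in dict(fl=(243,37),fr=(464,80),nr=(428,192)).items(): print('tub side',n,S(*p,.070))
for n,p in dict(a=[(262,154),(353,184),(331,236),(240,203)]).items():
  q=[T(*x,.123) for x in p]; print(n,np.array(q))
# rest handle
tp=lambda x,y:(t,385+x/5,200+y/5); sp=lambda x,y:(s,280+x/5,90+y/5)
print('dot',tri([tp(318,243),sp(222,244)]))
print('top end corner near', tri([tp(500,245),sp(238,123)]), tri([tp(485,306),sp(287,137)]))
print('back plate top R', tri([tp(345,108),sp(118,250)]), tri([tp(290,372),sp(340,320)]))
print('base corners',onz(*tp(122,88),0),onz(*tp(37,365),0),onz(*tp(268,445),0))
print('side base corners',onz(*sp(57,430),0),onz(*sp(277,510),0),onz(*sp(355,407),0))
E
```

```text
tray corners [0.6226 0.2042 0.143 ] [0.479 0.225 0.143] [ 0.5841 -0.0383  0.143 ] [ 0.442  -0.0155  0.143 ] w 0.14510516951728797 0.14394276270191178 len 0.24553715819109137 0.24334224671590243
handle [0.6149 0.2588 0.123 ] [0.5033 0.2767 0.123 ] 0.11304925554503303
side tray [0.6247 0.2089 0.143 ] [0.4801 0.2323 0.143 ] 0.1464724849405548
side handle [0.6161 0.2609 0.123 ] [0.5028 0.2804 0.123 ]
tub top tl [ 0.5838 -0.1767  0.07  ]
tub top bl [ 0.3818 -0.1442  0.07  ]
tub top bl2 [0.4057 0.0089 0.07  ]
tub side fl [ 0.584  -0.1687  0.07  ]
tub side fr [ 0.3797 -0.1414  0.07  ]
tub side nr [0.4018 0.008  0.07  ]
a [[0.5981 0.1122 0.123 ]
 [0.5744 0.0433 0.123 ]
 [0.535  0.0595 0.123 ]
 [0.5606 0.128  0.123 ]]
dot (array([ 0.4869, -0.3824,  0.1194]), [np.float64(0.0017989530559808003), np.float64(0.0017989530559770117)])
top end corner near (array([ 0.4832, -0.4369,  0.1701]), [np.float64(2.5489892386557975), np.float64(2.5489892386557553)]) (array([ 0.4555, -0.4283,  0.1688]), [np.float64(0.12105000658483789), np.float64(0.12105000658477286)])
back plate top R (array([ 0.5526, -0.4149,  0.0872]), [np.float64(0.49451061357411413), np.float64(0.49451061357413384)]) (array([ 0.4219, -0.3834,  0.0735]), [np.float64(9.628084994205018), np.float64(9.628084994205054)])
base corners [ 0.5788 -0.3405  0.    ] [ 0.4381 -0.2876  0.    ] [ 0.3978 -0.4001  0.    ]
side base corners [ 0.5774 -0.3412 -0.    ] [ 0.437  -0.2849  0.    ] [ 0.3968 -0.3969 -0.    ]
```

```bash
cat >> h.py <<'E'
def to(x,y,z,yaw,base=None):
    """print shift mm and roll for world TCP target; yaw deg of tool x"""
    o=status.get_obs(); w,a,b,c=o['tool_rot']
    tx=np.array([1-2*(b*b+c*c),2*(a*b+w*c)]); tx/=np.linalg.norm(tx); ty=np.array([tx[1],-tx[0]])
    d=np.array([x,y])-o['eef_pos'][:2]; y0=np.degrees(np.arctan2(tx[1],tx[0]))
    print('yaw now %.2f pos %s t %.2f'%(y0,np.round(o['eef_pos'],4),o['t']))
    dy=(yaw-y0+180)%360-180
    print('shift [%.1f, %.1f, %.1f] roll %.4f  F %s g %.3f'%(1000*d@tx,1000*d@ty,-1000*(z-o['eef_pos'][2]),-np.radians(dy),np.round(o['contact_force'],1),o['gripper_width']))
E
python3 - <<'E'
from h import *
to(.60,-.15,.30,81)
t=camera_model('top')
def T(x,y,z,cx=140,cy=150,k=3): return onz(t,cx+x/k,cy+y/k,z)
hx=np.array([.156,.988]);hy=np.array([-.988,.156]);h=np.array([.5195,.018])
for p,z in [((167,258),.12),((165,299),.15),((163,277),.12),((249,252),.12),((270,277),.125),((363,277),.125),((362,318),.125),((268,313),.125),((118,300),.143),((152,290),.115)]:
    q=T(*p,z)[:2]-h; print(p,np.round([1000*q@hx,1000*q@hy],1))
E
```

```text
yaw now -66.18 pos [ 0.2725 -0.6171  0.2476] t 0.15
shift [-295.0, -488.3, -52.4] roll -2.5687  F [ 0.2  0.3 -1.1] g 1.000
(167, 258) [162.   25.1]
(165, 299) [150.6  57.1]
(163, 277) [162.2  39.5]
(249, 252) [102.3  11.6]
(270, 277) [82.8 28.2]
(363, 277) [14.9 18.1]
(362, 318) [10.8 48. ]
(268, 313) [79.7 54.6]
(118, 300) [185.6  62.4]
(152, 290) [169.7  49.9]
```

arm_command --series '[[85,[-295,-488,-52],-1.2],[85,[-295,-488,-52],-1.2],[85,[-295,-488,-52],-1.2],[85,[-295,-488,-52],-1.2],[60,[-295,-488,-52],-1.2],[40,[-295,-488,-52],-1.2],[40,[-295,-488,-52],-1.5],[40,[-295,-488,-52],-1.5]]'

```text
t: 1.15
eef_pos: [0.5591, -0.2081, 0.2939]
tool_rot: [0.0, 0.985, 0.174, -0.0]
contact_force: [0.2, -1.1, -0.5]
gripper_width: 0.467
```

```bash
python3 - <<'E'
from h import *
to(.56,.268,.22,81)
E
```

```text
yaw now 20.10 pos [ 0.5591 -0.2081  0.2939] t 1.15
shift [164.4, -446.8, 73.9] roll -1.0629  F [ 0.2 -1.1 -0.5] g 0.467
```

arm_command --series '[[40,[164,-447,74],-1.06],[40,[164,-447,74],-1.06],[40,[164,-447,74],-1.06],[40,[164,-447,74],-1.06],[40,[164,-447,74],-1.06],[40,[164,-447,74],-1.06],[40,[164,-447,74],-1.06],[40,[164,-447,74],-1.06]]'

```text
t: 2.15
eef_pos: [0.5607, 0.2693, 0.2191]
tool_rot: [-0.001, 0.763, 0.647, -0.0]
contact_force: [-0.0, -0.8, 0.5]
gripper_width: 0.465
```

```bash
python3 - <<'E'
from h import *
to(.56,.268,.12,81)
m=camera_model('wrist'); im=read_camera('wrist'); cv2.imwrite('pics/w1.png',im)
m=camera_model('wrist')
print(proj(m,[.5593,.268,.123]))
E
```

```text
yaw now 80.62 pos [0.5607 0.2693 0.2191] t 2.15
shift [-1.4, -0.5, 99.1] roll -0.0066  F [-0.  -0.8  0.5] g 0.465
[264.72931334 219.99441518]
```

View pics/w1.png

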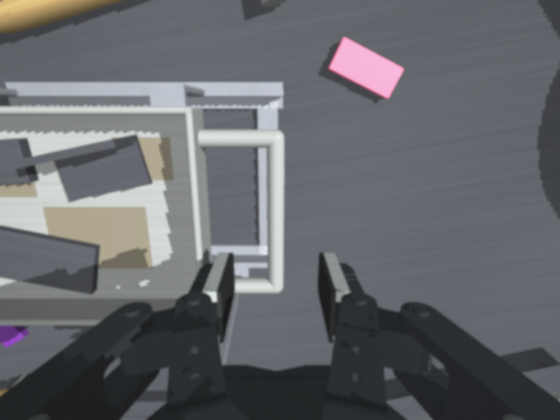

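```bash
python3 - <<'E'
from h import *
m=camera_model('wrist')
a=onz(m,277,138,.123);b=onz(m,277,284,.123);print(a,b,(a+b)/2,np.degrees(np.arctan2(a[1]-b[1],a[0]-b[0])))
c=onz(m,192,107,.143);d=onz(m,203,262,.143);print(c,d,'wall')
o=status.get_obs(); print(proj(m,o['eef_pos']), proj(m,o['eef_pos']-np.array([0,0,.096])))
E
```

```text
[0.50386487 0.28567631 0.123     ] [0.61149168 0.26859024 0.123     ] [0.55767827 0.27713328 0.123     ] 170.97940878030582
[0.47658365 0.2393099  0.143     ] [0.57550815 0.22351784 0.143     ] wall
[275.82829595 288.40609776] [275.25209707 217.4405059 ]
```

```bash
python3 - <<'E'
from h import *
m=camera_model('wrist');o=status.get_obs()
print(proj(m,[.5577,.2771,.123]),o['eef_pos'],proj(m,o['eef_pos']-np.array([0,0,.096])),proj(m,o['eef_pos']+np.array([0.00164,.00986,-.096])))
print(m, -np.array(m['R']).T@m['t'])
E
```

```text
[276.95861636 215.97018078] [0.55868848 0.27571198 0.21872504] [275.25209707 217.4405059 ] [289.25406707 217.50551349]
{'fov_y': 65.35730430867535, 'cx': 275.8501517501183, 'cy': 206.85135906437097, 'R': array([[ 0.15779066,  0.98746302,  0.00434737],
       [ 0.94511268, -0.15229603,  0.28908121],
       [ 0.28611909, -0.04150556, -0.95729471]]), 't': array([-0.36137155, -0.51395414,  0.20271334])} [0.48476547 0.2869816  0.34420191]
```

```bash
python3 - <<'E'
from h import *
to(.559,.2705,.16,81)
E
```

```text
yaw now 80.97 pos [0.5587 0.2757 0.2187] t 2.20
shift [-5.1, 1.1, 58.7] roll -0.0005  F [-0.2  4.8  0.6] g 0.472
```

arm_command --series '[[40,[-5,0,30],0],[40,[-5,0,59],0],[40,[-5,0,59],0],[40,[-5,0,59],0]]'

```text
t: 2.7
eef_pos: [0.5612, 0.2617, 0.1617]
tool_rot: [0.0, 0.763, 0.646, 0.001]
contact_force: [0.4, -0.3, 1.0]
gripper_width: 0.472
```

```bash
python3 - <<'E'
from h import *
to(.559,.2705,.118,81)
m=camera_model('wrist'); im=read_camera('wrist'); cv2.imwrite('pics/w2.png',im)
o=status.get_obs(); print(o['eef_pos'],proj(m,[*o['eef_pos'][:2],.123]))
E
```

```text
yaw now 80.49 pos [0.5612 0.2617 0.1617] t 2.70
shift [8.3, -3.7, 43.7] roll -0.0089  F [ 0.4 -0.3  1. ] g 0.472
[0.56147249 0.26190363 0.16213456] [276.3040074  251.17705861]
```

View pics/w2.png

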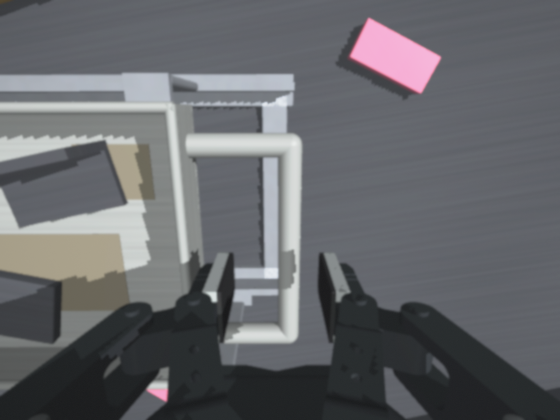

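arm_command --series '[[40,[9,-3,10],-0.008],[40,[9,-3,44],-0.008],[40,[9,-3,44],-0.008],[40,[9,-3,44],-0.008]]' --squeeze 40

```text
t: 3.25
eef_pos: [0.5596, 0.2715, 0.1176]
tool_rot: [-0.0, 0.761, 0.649, 0.0]
contact_force: [0.7, 0.1, 0.2]
gripper_width: 0.466
```

arm_command --series '[[5,[0,0,0],0],[5,[0,0,0],0],[5,[0,0,0],0],[5,[0,0,0],0]]'

```text
t: 3.75
eef_pos: [0.5597, 0.2691, 0.1178]
tool_rot: [0.001, 0.761, 0.649, -0.001]
contact_force: [-2.0, -5.1, 5.7]
gripper_width: 0.125
```

```bash
python3 - <<'E'
from h import *
to(.559,.2705,.118,81)
h=np.array([.5195,.018]);o=status.get_obs();c=o['eef_pos'];hx=np.array([.156,.988])
x0=253.0
a0=np.arctan2(18,253);r=np.hypot(18,253)
for th in [.08,.16,.24,.32,.4,.48,.56,.63,.55,.48,.43,.40]:
    print(th, np.round([r*np.cos(th+a0)-253, r*np.sin(th+a0)-18],1))
E
```

```text
yaw now 80.87 pos [0.5597 0.2691 0.1178] t 3.75
shift [1.3, -0.9, -0.2] roll -0.0022  F [-2.  -5.1  5.7] g 0.125
0.08 [-2.2 20.2]
0.16 [-6.1 40.1]
0.24 [-11.5  59.6]
0.32 [-18.5  78.7]
0.4 [-27.   97.1]
0.48 [-36.9 114.8]
0.56 [-48.2 131.6]
0.63 [-59.2 145.6]
0.55 [-46.7 129.6]
0.48 [-36.9 114.8]
0.43 [-30.5 103.8]
0.4 [-27.   97.1]
```

arm_command --series '[[5,[-1,0,-10],0],[5,[-3,0,-20],0],[5,[-6,0,-40],0],[5,[-12,0,-60],0],[5,[-19,0,-79],0],[5,[-27,0,-97],0],[5,[-37,0,-115],0],[5,[-37,0,-115],0]]'

```text
t: 4.75
eef_pos: [0.5537, 0.2338, 0.2336]
tool_rot: [0.0, 0.761, 0.649, 0.001]
contact_force: [5.5, -1.8, -6.0]
gripper_width: 0.124
```

```bash
python3 - <<'E'
from h import *
to(.559,.2705,.118,81)
im=read_camera('side'); cv2.imwrite('pics/s3.png',im)
crop(im,180,160,200,200,3,'pics/s3c.png')
E
```

```text
yaw now 80.91 pos [0.5537 0.2338 0.2336] t 4.75
shift [37.1, -0.6, 115.6] roll -0.0016  F [ 5.5 -1.8 -6. ] g 0.124
```

View pics/s3c.png

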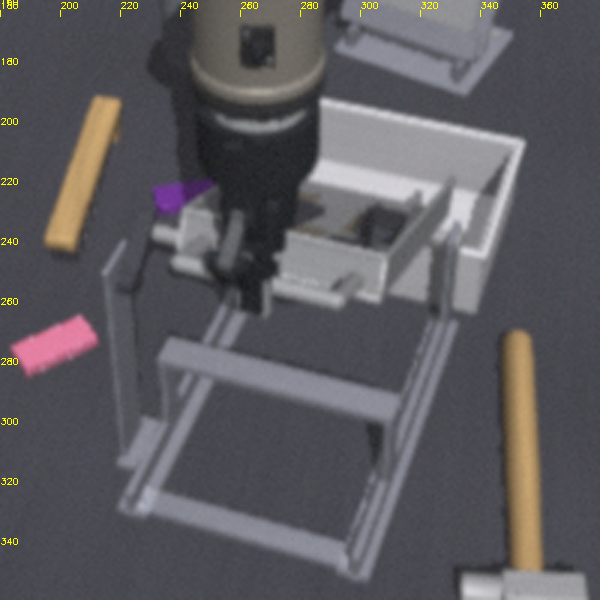

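arm_command --series '[[5,[-11,0,-16],0],[5,[-23,0,-31],0],[5,[-23,0,-31],0],[5,[-23,0,-31],0],[5,[-23,0,-31],0]]'

```text
t: 5.42
eef_pos: [0.5504, 0.2139, 0.2629]
tool_rot: [-0.001, 0.76, 0.65, 0.002]
contact_force: [4.5, 2.8, -1.4]
gripper_width: 0.122
```

```bash
python3 - <<'E'
from h import *
to(.559,.2705,.118,81)
im=read_camera('side'); cv2.imwrite('pics/s4.png',im)
crop(im,180,160,120,120,5,'pics/s4c.png')
im=read_camera('top'); crop(im,140,130,120,100,5,'pics/t4c.png')
E
```

```text
yaw now 81.07 pos [0.5504 0.2139 0.2629] t 5.42
shift [57.2, -0.3, 144.9] roll 0.0011  F [ 4.5  2.8 -1.4] g 0.122
```

View pics/s4c.png

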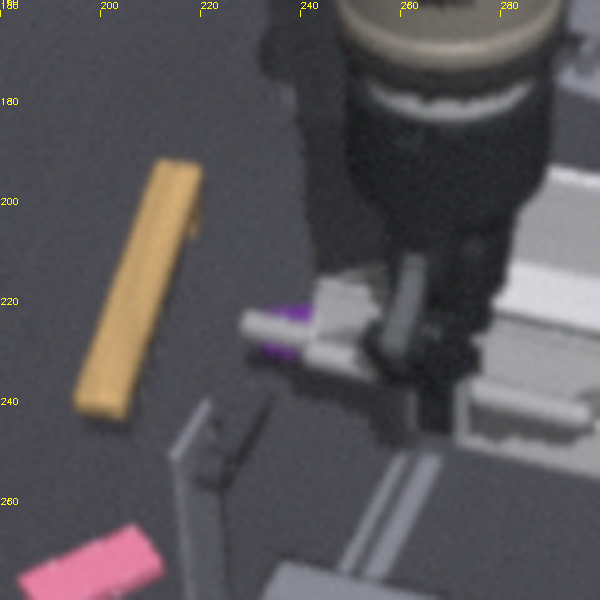

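View pics/t4c.png

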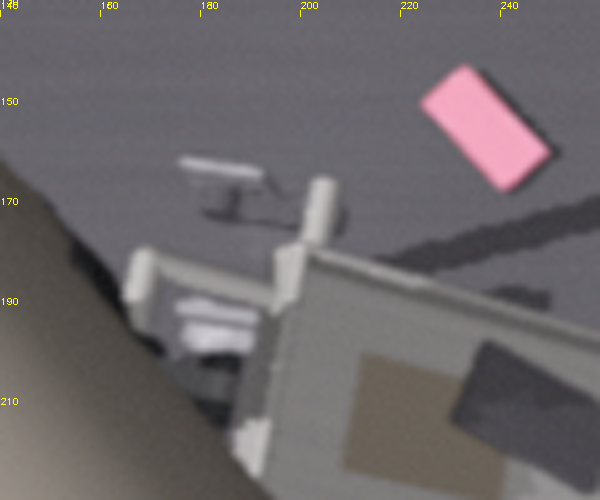

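arm_command --series '[[5,[9,0,12],0],[5,[17,0,24],0],[5,[23,0,33],0],[5,[27,0,40],0],[5,[28,0,42],0],[5,[28,0,42],0]]'

```text
t: 6.28
eef_pos: [0.5547, 0.2397, 0.2229]
tool_rot: [0.001, 0.761, 0.649, 0.0]
contact_force: [-4.3, -7.4, 20.5]
gripper_width: 0.124
```

```bash
python3 - <<'E'
from h import *
to(.559,.2705,.118,81)
im=read_camera('side'); cv2.imwrite('pics/s5.png',im)
crop(im,180,160,120,120,5,'pics/s5c.png')
im=read_camera('top'); crop(im,140,130,120,100,5,'pics/t5c.png')
E
```

```text
yaw now 80.98 pos [0.5547 0.2397 0.2229] t 6.28
shift [31.1, -0.6, 104.9] roll -0.0004  F [-4.3 -7.4 20.5] g 0.124
```

View pics/s5c.png

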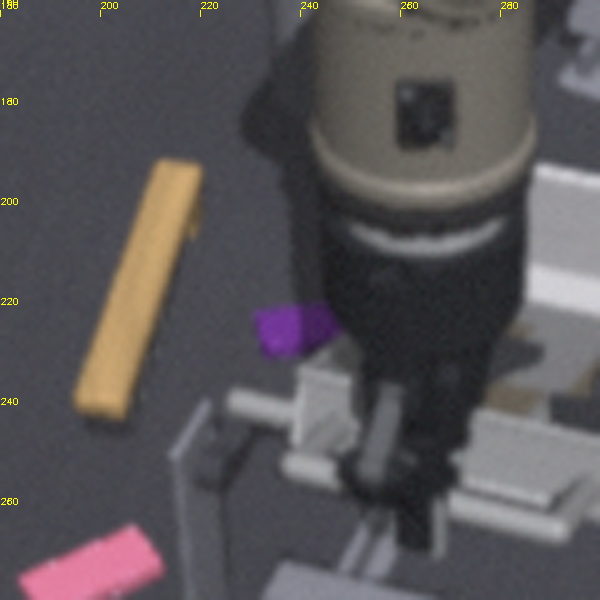

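View pics/t5c.png

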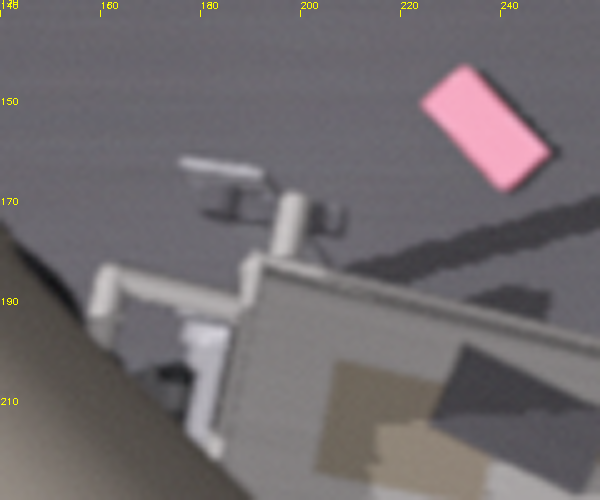

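arm_command --series '[[35,[0,0,0],0],[35,[0,0,0],0],[35,[0,0,0],0],[35,[0,0,-60],0],[35,[0,0,-120],0],[35,[0,0,-120],0]]'

```text
t: 7.12
eef_pos: [0.5557, 0.2414, 0.3457]
tool_rot: [0.001, 0.761, 0.649, 0.004]
contact_force: [0.0, 0.3, -0.9]
gripper_width: 0.411
```

```bash
python3 - <<'E'
from h import *
im=read_camera('side'); cv2.imwrite('pics/s6.png',im)
crop(im,180,160,200,180,4,'pics/s6c.png')
to(.60,-.15,.33,72)
E
```

```text
yaw now 80.97 pos [0.5548 0.2402 0.3426] t 7.17
shift [-378.3, 105.9, 12.6] roll 0.1566  F [-1.   0.6 -0.9] g 0.411
```

View pics/s6c.png

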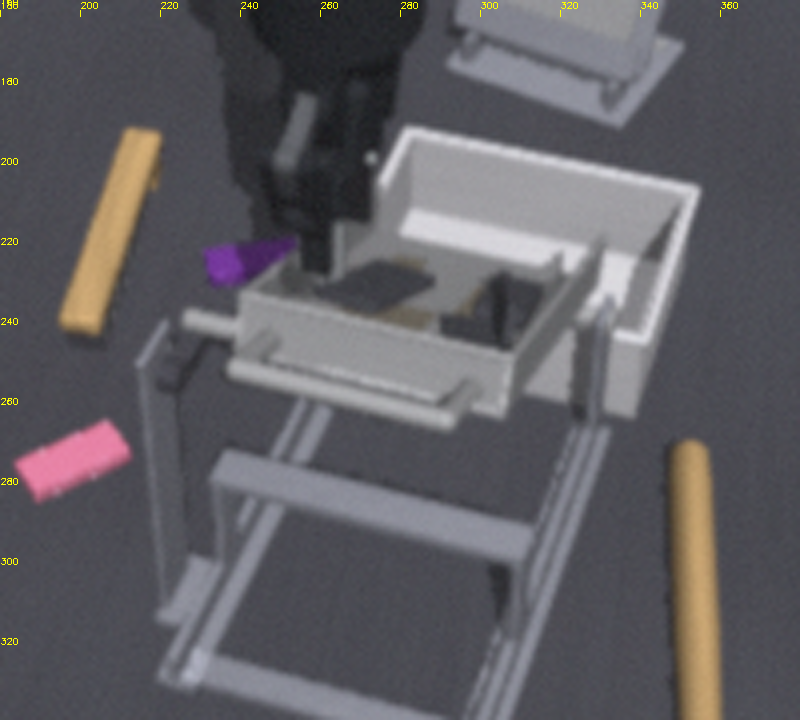

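```bash
python3 - <<'E'
from h import *
to(.4764,-.4102,.28,69.3)
E
```

```text
yaw now 80.97 pos [0.5548 0.2402 0.3426] t 7.17
shift [-654.6, 24.6, 62.6] roll 0.2037  F [-1.   0.6 -0.9] g 0.411
```

arm_command --series '[[60,[-655,25,0],0.2],[60,[-655,25,0],0.2],[60,[-655,25,0],0.2],[60,[-655,25,0],0.2],[60,[-655,25,20],0.2],[60,[-655,25,20],0.2],[60,[-655,25,20],0.2],[60,[-655,25,20],0.2]]'

```text
t: 8.18
eef_pos: [0.4932, -0.2586, 0.3264]
tool_rot: [-0.001, 0.822, 0.57, -0.001]
contact_force: [1.2, 0.2, 0.0]
gripper_width: 0.705
```

```bash
python3 - <<'E'
from h import *
to(.4764,-.4102,.28,69.3)
E
```

```text
yaw now 69.50 pos [ 0.4932 -0.2586  0.3264] t 8.18
shift [-147.8, 37.4, 46.4] roll 0.0034  F [1.2 0.2 0. ] g 0.705
```

arm_command --series '[[60,[-60,37,30],0],[60,[-110,37,30],0],[60,[-140,37,30],0],[60,[-140,37,30],0],[60,[-140,37,30],0]]'

```text
t: 8.8
eef_pos: [0.4803, -0.3994, 0.297]
tool_rot: [-0.001, 0.821, 0.571, 0.0]
contact_force: [0.1, -0.4, -0.5]
gripper_width: 0.704
```

```bash
python3 - <<'E'
from h import *
to(.4764,-.4102,.28,69.3)
m=camera_model('wrist'); im=read_camera('wrist'); cv2.imwrite('pics/w7.png',im)
o=status.get_obs(); print(o['eef_pos'])
for p in [[.4764,-.4102,.147],[.5002,-.3471,.03],[.4869,-.3824,.1194]]: print(proj(m,p))
print(proj(m,[*o['eef_pos'][:2],.147]))
t=read_camera('top');crop(t,385,180,110,110,5,'pics/t7.png')
E
```

```text
yaw now 69.58 pos [ 0.4803 -0.3994  0.297 ] t 8.80
shift [-11.5, 0.1, 17.0] roll 0.0048  F [ 0.1 -0.4 -0.5] g 0.704
[ 0.48080334 -0.39899619  0.29755544]
[262.75390742 197.51078791]
[321.9309982  172.35936664]
[295.04530898 190.00522272]
[276.56325482 197.73567674]
```

View pics/w7.png

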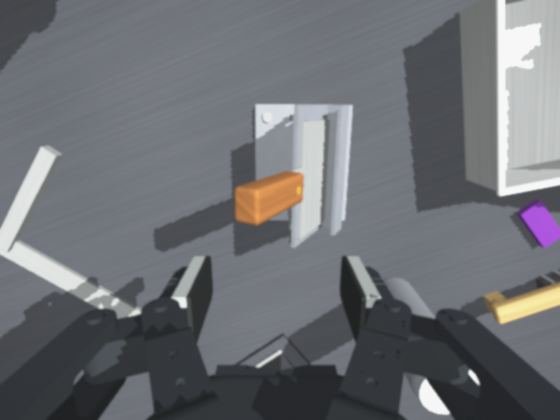

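```bash
python3 - <<'E'
from h import *
to(.4734,-.4181,.165,69.3)
E
```

```text
yaw now 69.66 pos [ 0.481 -0.399  0.298] t 8.90
shift [-20.5, -0.5, 133.0] roll 0.0062  F [-0.6  0.2  0.3] g 0.703
```

View pics/t7.png

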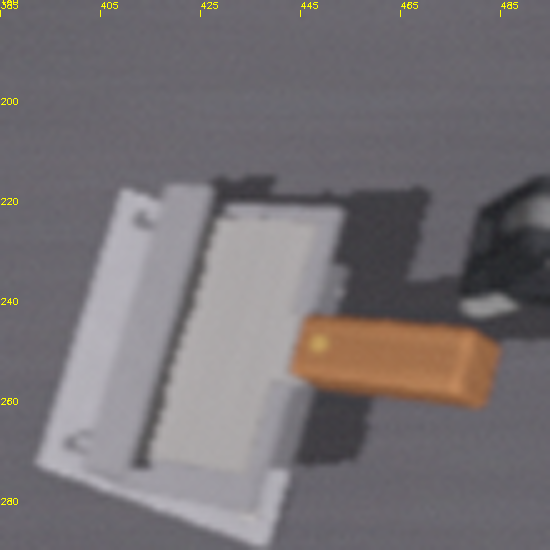

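arm_command --series '[[70,[-20,0,20],0.006],[70,[-20,0,70],0.006],[70,[-20,0,100],0.006],[70,[-20,0,100],0.006],[70,[-20,0,100],0.006]]'

```text
t: 9.52
eef_pos: [0.4736, -0.4204, 0.1991]
tool_rot: [0.001, 0.823, 0.567, 0.0]
contact_force: [0.1, -0.3, 0.8]
gripper_width: 0.819
```

```bash
python3 - <<'E'
from h import *
to(.4734,-.4181,.165,69.3)
m=camera_model('wrist'); im=read_camera('wrist'); cv2.imwrite('pics/w8.png',im)
s=read_camera('side');crop(s,280,70,130,130,5,'pics/s8.png')
E
```

```text
yaw now 69.14 pos [ 0.4736 -0.4204  0.1991] t 9.53
shift [2.0, -1.0, 34.1] roll -0.0027  F [ 0.1 -0.3  0.8] g 0.819
```

View pics/w8.png

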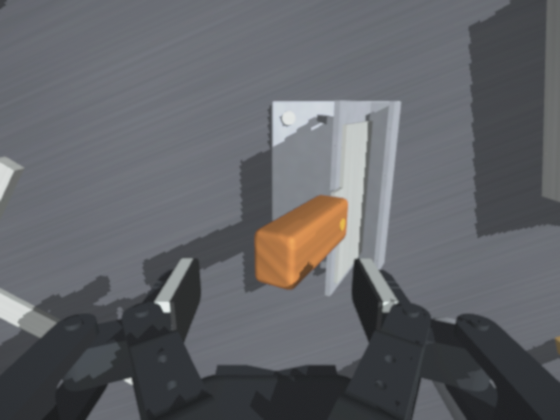

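View pics/s8.png

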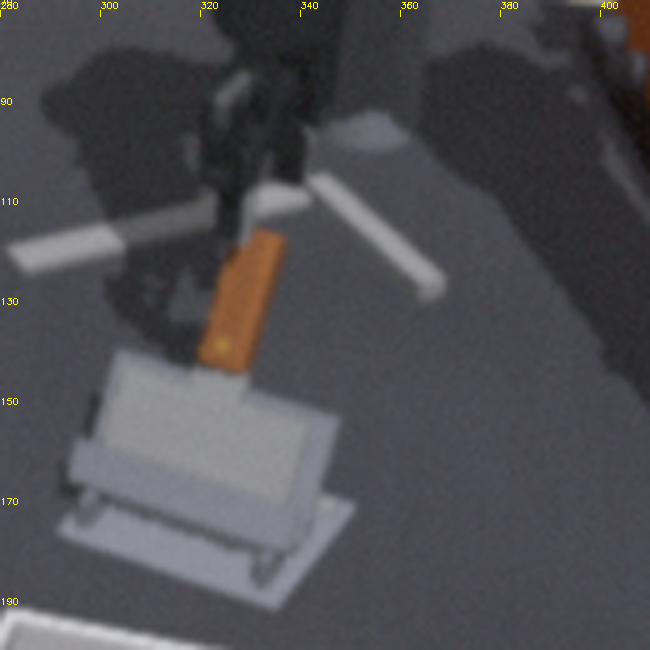

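```bash
python3 - <<'E'
from h import *
m=camera_model('wrist');o=status.get_obs();print(o['eef_pos'])
e=o['eef_pos']
ry=np.array([-.935,.353]);rx=np.array([.353,.935])
for p,z in [((257,233),.171),((257,277),.171),((295,238),.183),((295,287),.183),((342,224),.1194),((295,250),.183)]:
    w=onz(m,*p,z); d=w[:2]-e[:2]; print(p,w, 'from tcp along rx,ry',1000*d@rx,1000*d@ry)
P=np.array([.5009,-.3452]);d=P-e[:2];print('ledge',d@rx,d@ry)
E
```

```text
[ 0.47405341 -0.42044887  0.20006467]
(257, 233) [ 0.45733323 -0.42445839  0.171     ] from tcp along rx,ry -9.651131078137619 14.2180132380418
(257, 277) [ 0.48043712 -0.43373543  0.171     ] from tcp along rx,ry -10.16948984611929 -10.658924560739296
(295, 238) [ 0.46180573 -0.40636564  0.183     ] from tcp along rx,ry 8.844385827305759 16.42295933484063
(295, 287) [ 0.48619919 -0.41520498  0.183     ] from tcp along rx,ry 9.190488915839808 -9.505207187990584
(342, 224) [ 0.48958059 -0.37938731  0.1194    ] from tcp along rx,ry 43.873649337289635 -0.023185409569309364
(295, 250) [ 0.46756278 -0.4084518   0.183     ] from tcp along rx,ry 8.926068924264863 10.303704667029
ledge 0.0798345360962693 0.0014612918663348558
```

arm_command --series '[[70,[5,-1,15],0],[70,[5,-1,36],0],[70,[5,-1,36],0],[66,[12,-1,36],0],[60,[20,-1,36],0],[54,[29,-1,36],0],[48,[37,-1,36],0],[46,[37,-1,36],0]]'

```text
t: 10.62
eef_pos: [0.4861, -0.3836, 0.1626]
tool_rot: [-0.0, 0.823, 0.568, 0.0]
contact_force: [0.1, -0.3, 1.0]
gripper_width: 0.542
```

```bash
python3 - <<'E'
from h import *
to(.5021,-.3418,.164,69.3)
m=camera_model('wrist'); im=read_camera('wrist'); cv2.imwrite('pics/w9.png',im)
E
```

```text
yaw now 69.25 pos [ 0.4861 -0.3836  0.1626] t 10.62
shift [44.8, 0.2, -1.4] roll -0.0008  F [ 0.1 -0.3  1. ] g 0.542
```

View pics/w9.png

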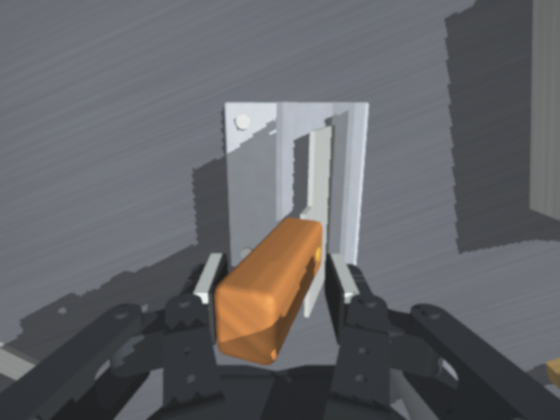

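arm_command --series '[[42,[7,0,0],0],[39,[14,0,0],0],[36,[22,0,0],0],[35,[28,0,0],0],[34,[34,0,0],0],[33,[39,0,0],0],[32,[43,0,0],0],[32,[43,0,0],0]]'

```text
t: 11.68
eef_pos: [0.501, -0.3442, 0.1624]
tool_rot: [-0.0, 0.823, 0.568, 0.0]
contact_force: [-0.6, -0.6, -0.0]
gripper_width: 0.373
```

```bash
python3 - <<'E'
from h import *
to(.5021,-.3418,.164,69.3)
m=camera_model('wrist'); im=read_camera('wrist'); cv2.imwrite('pics/w10.png',im)
s=read_camera('side');crop(s,280,70,130,130,5,'pics/s10.png')
E
```

```text
yaw now 69.19 pos [ 0.501  -0.3442  0.1624] t 11.68
shift [2.6, 0.2, -1.6] roll -0.0020  F [-0.6 -0.6 -0. ] g 0.373
```

View pics/w10.png

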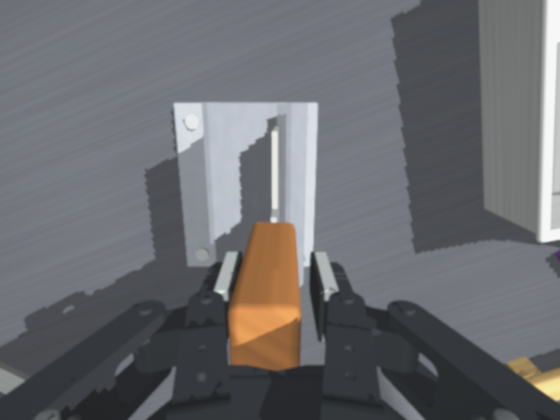

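View pics/s10.png

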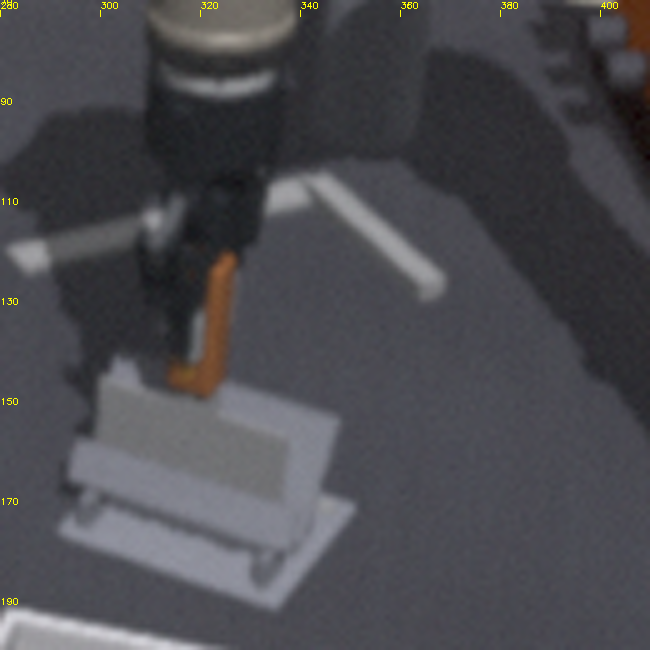

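arm_command --series '[[26,[2,0,0],0],[20,[2,0,0],0],[15,[2,0,0],0],[15,[2,0,0],0],[15,[2,0,0],0]]' --squeeze 100

```text
t: 12.4
eef_pos: [0.5015, -0.3429, 0.1626]
tool_rot: [0.0, 0.823, 0.567, -0.0]
contact_force: [-1.0, -1.0, 3.4]
gripper_width: 0.267
```

```bash
python3 - <<'E'
from h import *
to(.5021,-.3418,.164,69.3)
s=read_camera('side');crop(s,280,70,130,130,5,'pics/s11.png')
E
```

```text
yaw now 69.15 pos [ 0.5015 -0.3429  0.1626] t 12.40
shift [1.2, 0.2, -1.4] roll -0.0027  F [-1.  -1.   3.4] g 0.267
```

View pics/s11.png

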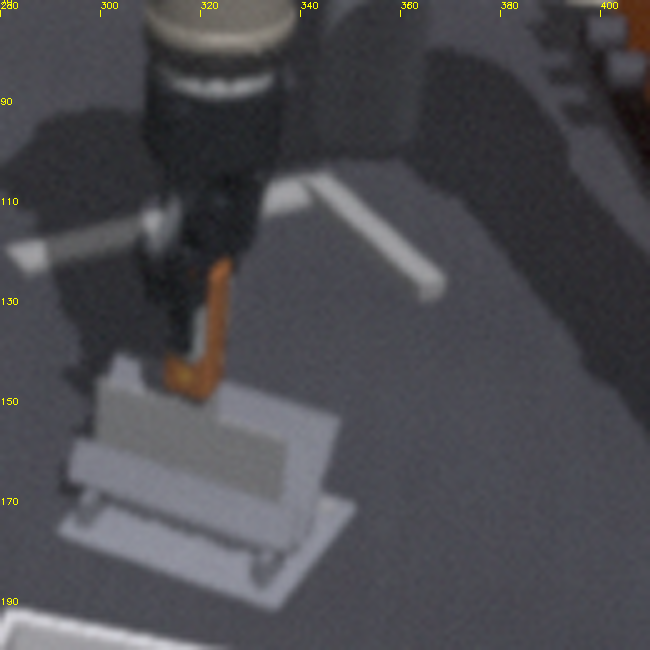

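arm_command --series '[[15,[0,0,-10],0],[15,[0,0,-40],0],[15,[0,0,-90],0],[15,[0,0,-140],0],[15,[0,0,-190],0],[15,[0,0,-230],0],[15,[0,0,-230],0],[15,[0,0,-230],0]]'

```text
t: 13.45
eef_pos: [0.5009, -0.3423, 0.3911]
tool_rot: [-0.001, 0.823, 0.568, -0.0]
contact_force: [-0.2, 0.0, -3.1]
gripper_width: 0.27
```

```bash
python3 - <<'E'
from h import *
to(.5197,.019,.392,81)
s=read_camera('side');crop(s,200,0,180,150,4,'pics/s12.png')
s=read_camera('top');cv2.imwrite('pics/t12.png',s);crop(s,140,150,220,160,3,'pics/t12c.png')
im=read_camera('wrist'); cv2.imwrite('pics/w12.png',im)
E
```

```text
yaw now 69.17 pos [ 0.5009 -0.3423  0.3911] t 13.45
shift [344.4, -110.9, -0.9] roll -0.2065  F [-0.2  0.  -3.1] g 0.270
```

View pics/s12.png

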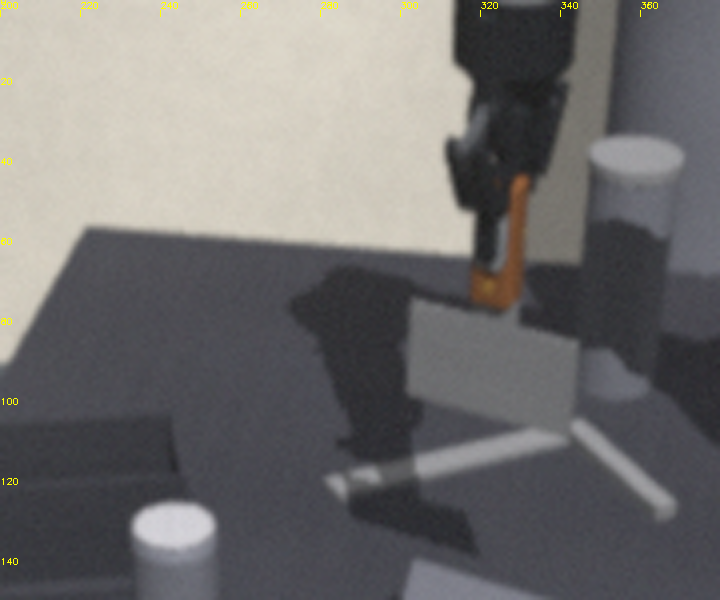

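View pics/t12c.png

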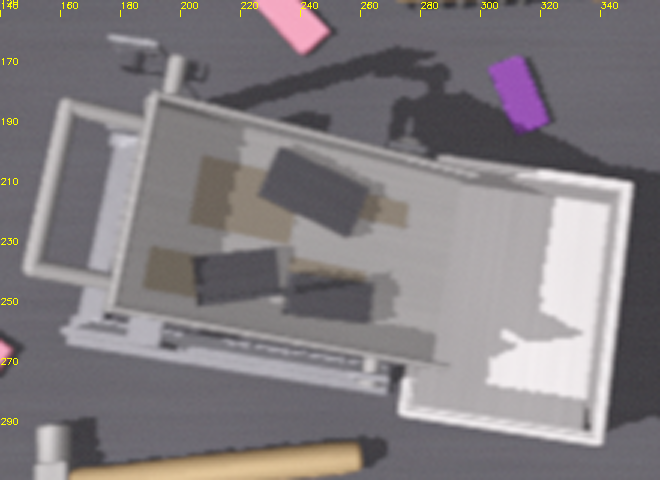

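View pics/w12.png

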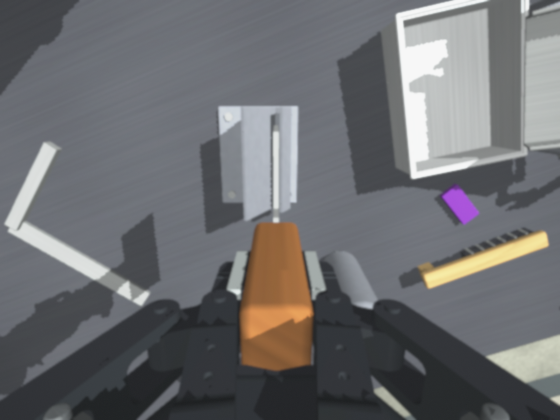

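```bash
cat >> h.py <<'E'
hx=np.array([.156,.988]);hy=np.array([-.988,.156]);hh=np.array([.5197,.019]);th=.432
def tray(m,u,v,zt=.010):
    """pixel -> (u along floor from hinge, y) mm on plane zt above hinge in tilted tray"""
    c,d=ray(m,u,v); n=np.array([-np.sin(th)*hx[0],-np.sin(th)*hx[1],np.cos(th)]); o=np.array([*hh,.105])+n*zt
    X=c+d*((o-c)@n)/(d@n); ex=np.array([np.cos(th)*hx[0],np.cos(th)*hx[1],np.sin(th)])
    return np.round([1000*(X-o)@ex,1000*(X-o)[:2]@hy],1)
E
python3 - <<'E'
from h import *
t=camera_model('top');s=camera_model('side')
a=onz(s,301.7,98.7,.2585);b=onz(s,341.7,108.5,.2585);print(a,b,(a+b)/2,np.linalg.norm(a-b),np.degrees(np.arctan2(*(b-a)[1::-1])))
T=lambda x,y,zt:print((x,y),tray(t,140+x/3,150+y/3,zt))
print('wall tops');T(155,95,.038);T(110,308,.038);T(450,364,.038)
print('handle');T(64,101,.018);T(28,269,.018)
print('lip');T(462,165,.01)
print('c');T(193,262,.012);T(197,305,.04);T(285,297,.03)
print('a');T(284,148,.018);T(260,192,.018);T(348,236,.018);T(370,190,.018)
print('b');T(285,315,.01);T(372,322,.01);T(373,278,.02)
E
```

```text
[ 0.5575761 -0.358781   0.2585   ] [ 0.4435501  -0.32390737  0.2585    ] [ 0.5005631  -0.34134419  0.2585    ] 0.11923966987737897 162.99430673424214
wall tops
(155, 95) [199.5 -72.6]
(110, 308) [200.8  72.6]
(450, 364) [-47.5  71.4]
handle
(64, 101) [254.2 -58.3]
(28, 269) [253.9  55.8]
lip
(462, 165) [-46.8 -83. ]
c
(193, 262) [147.3  30.7]
(197, 305) [145.5  61.1]
(285, 297) [82.9 44.5]
a
(284, 148) [ 99.  -61.8]
(260, 192) [110.7 -26.6]
(348, 236) [39.8 -8.6]
(370, 190) [ 28.5 -45.8]
b
(285, 315) [74.5 55.5]
(372, 322) [ 7.4 49.4]
(373, 278) [16.  18.3]
```

```bash
python3 - <<'E'
from h import *
to(.5431,.1672,.395,81)
E
```

```text
yaw now 69.16 pos [ 0.5007 -0.3424  0.3904] t 13.60
shift [491.4, -141.7, -4.6] roll -0.2066  F [-0.2 -0.  -3.3] g 0.272
```

arm_command --series '[[15,[30,-9,-10],0],[15,[80,-23,-10],-0.1],[15,[140,-40,-10],-0.2],[15,[200,-58,-10],-0.207],[15,[260,-75,-10],-0.207],[15,[320,-92,-10],-0.207],[15,[380,-109,-10],-0.207],[15,[430,-124,-10],-0.207]]'

```text
t: 14.6
eef_pos: [0.538, 0.1057, 0.4015]
tool_rot: [-0.0, 0.76, 0.65, -0.001]
contact_force: [0.3, -1.2, -3.2]
gripper_width: 0.271
```

arm_command --series '[[15,[0,0,0],0],[15,[0,0,0],0]]'

```text
t: 14.85
eef_pos: [0.5384, 0.1025, 0.4014]
tool_rot: [-0.0, 0.76, 0.65, -0.001]
contact_force: [1.0, -0.5, -3.3]
gripper_width: 0.272
```

```bash
python3 - <<'E'
from h import *
to(.5431,.1672,.395,81)
E
```

```text
yaw now 81.01 pos [0.5384 0.1025 0.4014] t 14.85
shift [64.7, -5.5, 6.4] roll 0.0002  F [ 1.  -0.5 -3.3] g 0.272
```

Now over the tray; step up to the start and lower part-way.

arm_command --series '[[15,[25,-2,0],0],[15,[50,-5,0],0],[15,[65,-5,0],0],[15,[65,-5,15],0],[15,[65,-5,40],0],[15,[65,-5,52],0],[15,[65,-5,52],0],[15,[65,-5,52],0]]'

```text
t: 15.85
eef_pos: [0.5442, 0.1681, 0.3511]
tool_rot: [0.0, 0.761, 0.649, 0.0]
contact_force: [0.1, 0.6, -3.2]
gripper_width: 0.266
```

```bash
python3 - <<'E'
from h import *
to(.5431,.1672,.3196,81)
s=read_camera('side');crop(s,200,130,180,140,4,'pics/s13.png')
s=read_camera('top');cv2.imwrite('pics/t12.png',s);crop(s,140,150,220,160,3,'pics/t13.png')
im=read_camera('wrist'); cv2.imwrite('pics/w13.png',im)
E
```

```text
yaw now 80.98 pos [0.5442 0.1681 0.3511] t 15.85
shift [-1.0, -1.0, 31.5] roll -0.0003  F [ 0.1  0.6 -3.2] g 0.266
```

View pics/s13.png

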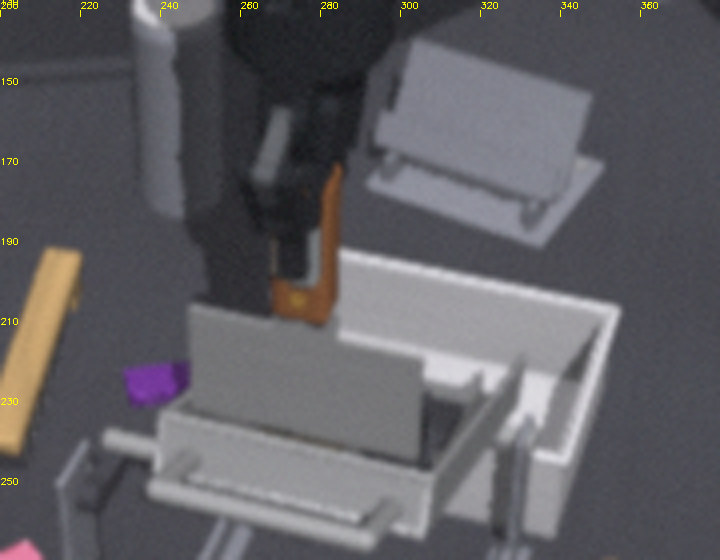

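View pics/t13.png

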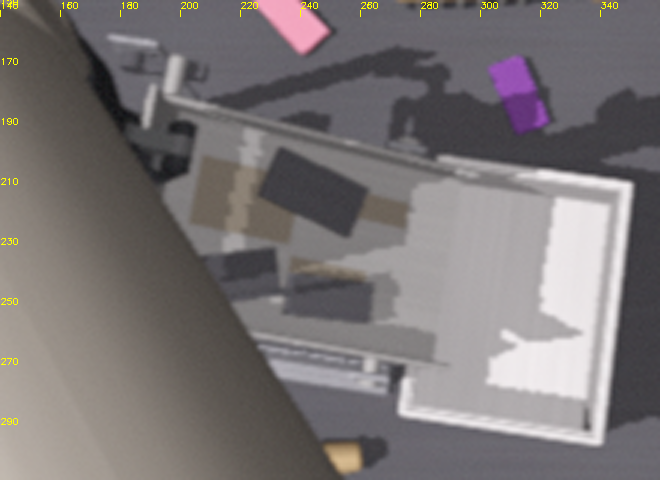

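View pics/w13.png

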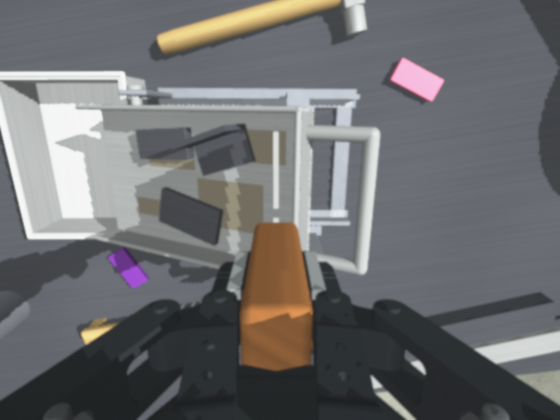

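```bash
python3 - <<'E'
from h import *
s=camera_model('side')
for p in [(192,413),(421,466)]:
    X=onz(s,200+p[0]/4,130+p[1]/4,.2185); d=X[:2]-hh; print(X,1000*d@hx,1000*d@hy)
for p in [(162,410),(433,478)]:
    print(tray(s,200+p[0]/4,130+p[1]/4,.038))
e=status.get_obs()['eef_pos'];d=e[:2]-hh;print(e,1000*d@hx,1000*d@hy)
E
```

```text
[0.60453889 0.16482538 0.2185    ] 157.31034010320357 -61.07206413258539
[0.48024177 0.18425069 0.2185    ] 157.11219640376575 64.76383961289247
[198.4 -75.2]
[205.2  74.6]
[0.54418613 0.16838413 0.35122806] 151.41135483147931 -0.8883747972612687
```

arm_command --series '[[15,[-1,1,12],0],[15,[-1,1,22],0],[15,[-1,1,27],0],[15,[-1,1,27],0]]'

```text
t: 16.5
eef_pos: [0.5444, 0.167, 0.3227]
tool_rot: [-0.0, 0.76, 0.65, -0.001]
contact_force: [-0.4, 0.1, -2.0]
gripper_width: 0.268
```

arm_command --series '[[15,[0,0,1],0],[15,[0,0,2],0],[15,[0,0,2],0]]'

```text
t: 16.88
eef_pos: [0.5447, 0.1671, 0.3215]
tool_rot: [0.0, 0.76, 0.65, 0.0]
contact_force: [-0.7, -0.8, -2.2]
gripper_width: 0.265
```

```bash
python3 - <<'E'
from h import *
to(.5431,.1672,.3196,81)
s=read_camera('side');crop(s,220,170,130,120,5,'pics/s14.png')
E
```

```text
yaw now 81.01 pos [0.5447 0.1671 0.3215] t 16.88
shift [-0.2, -1.6, 1.9] roll 0.0003  F [-0.7 -0.8 -2.2] g 0.265
```

View pics/s14.png

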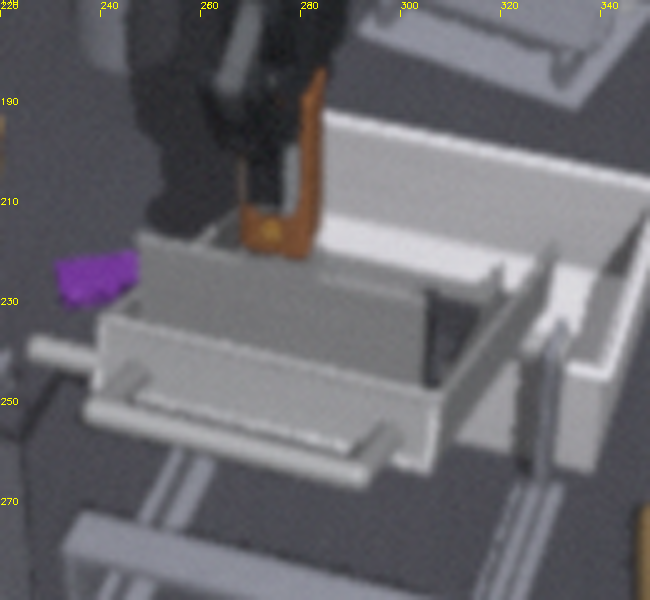

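arm_command --series '[[15,[0,0,1],0],[15,[0,0,2],0],[15,[0,0,2],0]]'

```text
t: 17.3
eef_pos: [0.5446, 0.167, 0.3193]
tool_rot: [-0.0, 0.76, 0.65, -0.0]
contact_force: [-0.1, -0.1, -2.8]
gripper_width: 0.272
```

arm_command --series '[[15,[0,0,1],0],[15,[0,0,2],0],[15,[0,0,2],0]]'

```text
t: 17.68
eef_pos: [0.5447, 0.1672, 0.3178]
tool_rot: [0.0, 0.76, 0.65, 0.0]
contact_force: [-1.4, 0.3, 1.2]
gripper_width: 0.267
```

arm_command --series '[[15,[-5,0,1],0],[15,[-14,0,5],0],[15,[-24,0,10],0],[15,[-34,0,14.5],0],[15,[-44,0,19],0],[15,[-54,0,23.5],0],[15,[-60,0,26.5],0],[15,[-60,0,26.5],0]]' --squeeze 120

```text
t: 18.68
eef_pos: [0.5351, 0.107, 0.2906]
tool_rot: [0.0, 0.761, 0.649, -0.0]
contact_force: [-0.4, -0.3, -2.9]
gripper_width: 0.266
```

```bash
python3 - <<'E'
from h import *
to(.5431,.1672,.3196,81)
e=status.get_obs()['eef_pos'];d=e[:2]-hh;print(1000*d@hx,1000*d@hy)
s=read_camera('side');crop(s,220,170,130,120,5,'pics/s15.png')
s=read_camera('top');crop(s,140,150,220,160,3,'pics/t15.png')
im=read_camera('wrist'); cv2.imwrite('pics/w15.png',im)
E
```

```text
yaw now 80.96 pos [0.5351 0.107  0.2906] t 18.68
shift [60.7, -1.6, -29.0] roll -0.0007  F [-0.4 -0.3 -2.9] g 0.266
89.36090785000613 -1.5199830761104798
```

View pics/s15.png

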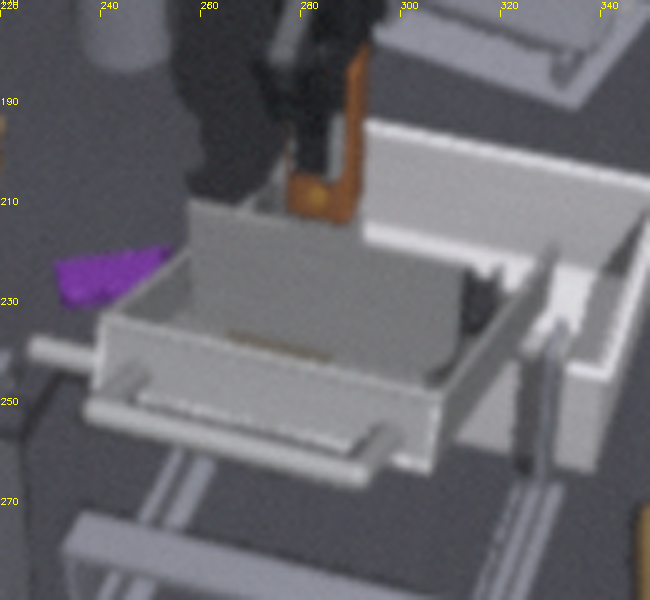

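View pics/t15.png

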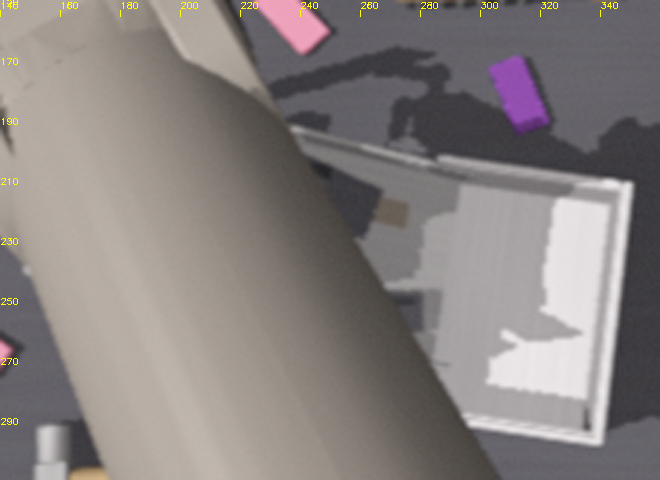

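View pics/w15.png

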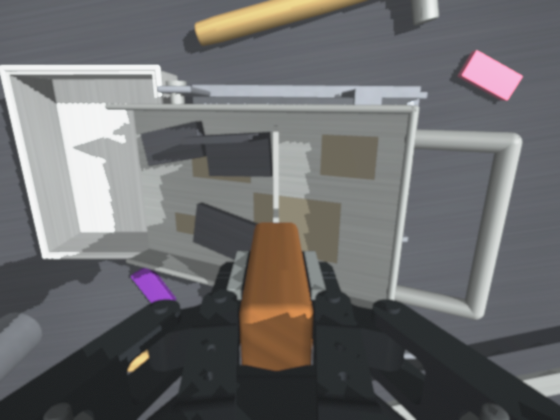

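arm_command --series '[[15,[-5,0,2.5],0],[15,[-14,0,6.5],0],[15,[-24,0,11],0],[15,[-34,0,15.5],0],[15,[-44,0,20],0],[15,[-54,0,25],0],[15,[-64,0,29.5],0],[15,[-64,0,29.5],0]]'

```text
t: 19.82
eef_pos: [0.5249, 0.043, 0.2608]
tool_rot: [-0.0, 0.761, 0.649, -0.001]
contact_force: [-0.5, -0.0, -2.9]
gripper_width: 0.264
```

```bash
python3 - <<'E'
from h import *
to(.5431,.1672,.3196,81)
e=status.get_obs()['eef_pos'];d=e[:2]-hh;print(1000*d@hx,1000*d@hy)
s=read_camera('side');crop(s,220,170,130,120,5,'pics/s16.png')
im=read_camera('wrist'); cv2.imwrite('pics/w16.png',im)
E
```

```text
yaw now 80.91 pos [0.5249 0.043  0.2608] t 19.82
shift [125.5, -1.6, -58.8] roll -0.0016  F [-0.5 -0.  -2.9] g 0.264
24.514944371899944 -1.380568496957866
```

View pics/s16.png

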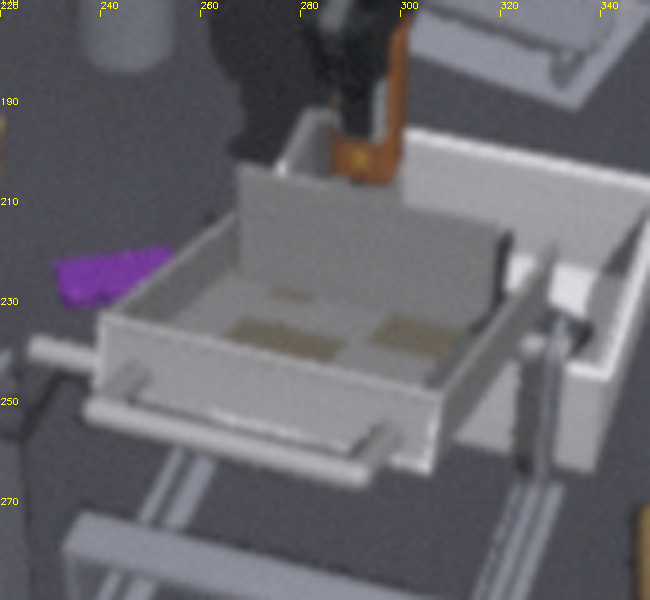

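View pics/w16.png

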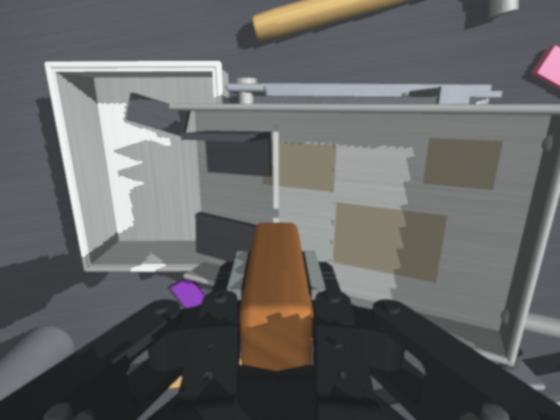

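arm_command --series '[[15,[-5,0,2],0],[15,[-14,0,6],0],[15,[-24,0,10.5],0],[15,[-34,0,15],0],[15,[-44,0,19.5],0],[15,[-54,0,24],0],[15,[-62,0,28],0],[15,[-62,0,28],0]]'

```text
t: 20.92
eef_pos: [0.5152, -0.0177, 0.2329]
tool_rot: [-0.0, 0.761, 0.649, -0.0]
contact_force: [-0.2, -0.3, -2.8]
gripper_width: 0.267
```

```bash
python3 - <<'E'
from h import *
to(.5431,.1672,.3196,81)
e=status.get_obs()['eef_pos'];d=e[:2]-hh;print(1000*d@hx,1000*d@hy)
s=read_camera('side');crop(s,220,170,130,120,5,'pics/s17.png')
im=read_camera('wrist'); cv2.imwrite('pics/w17.png',im)
E
```

```text
yaw now 80.93 pos [ 0.5152 -0.0177  0.2329] t 20.93
shift [186.9, -1.6, -86.7] roll -0.0012  F [-0.2 -0.3 -2.8] g 0.267
-36.923405811526486 -1.3050169759230041
```

View pics/s17.png

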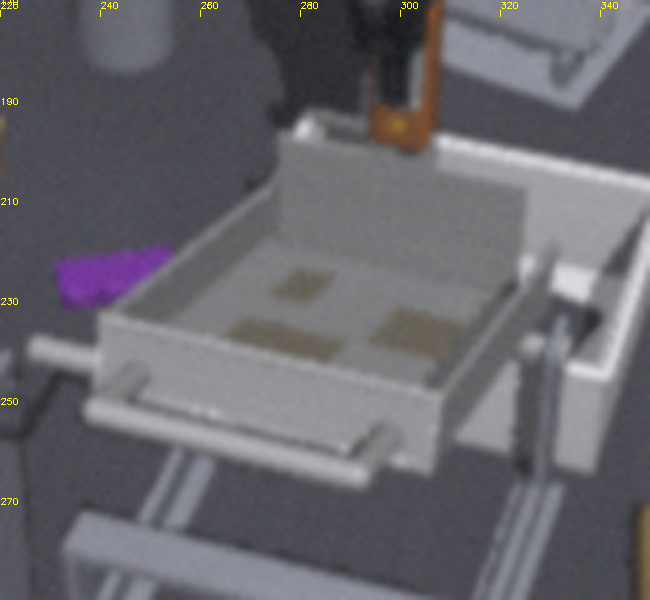

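View pics/w17.png

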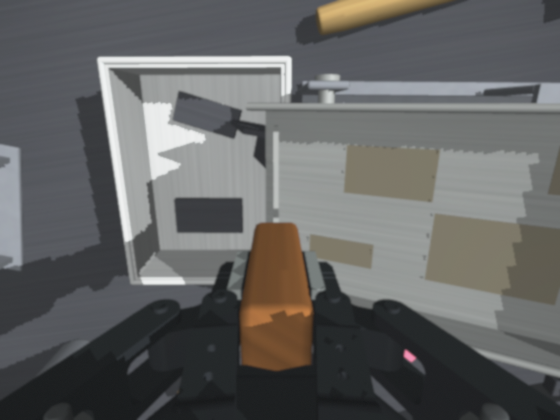

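arm_command --series '[[15,[-8,0,3],0],[15,[-16,0,6],0],[15,[-23,0,8],0],[15,[-23,0,8],0]]'

```text
t: 21.52
eef_pos: [0.5117, -0.0403, 0.2251]
tool_rot: [-0.0, 0.761, 0.649, -0.0]
contact_force: [-0.7, 0.4, -2.3]
gripper_width: 0.269
```

```bash
python3 - <<'E'
from h import *
to(.5431,.1672,.3196,81)
s=read_camera('side');crop(s,220,170,130,120,5,'pics/s18.png')
im=read_camera('wrist'); cv2.imwrite('pics/w18.png',im)
E
```

```text
yaw now 80.93 pos [ 0.5117 -0.0403  0.2251] t 21.52
shift [209.9, -1.7, -94.5] roll -0.0012  F [-0.7  0.4 -2.3] g 0.269
```

View pics/s18.png

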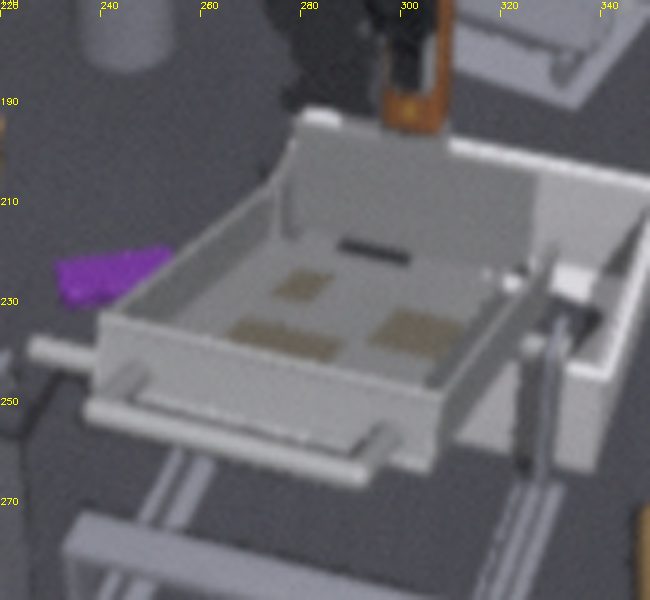

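View pics/w18.png

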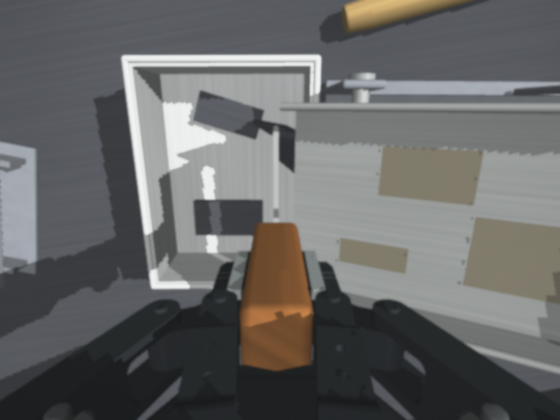

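arm_command --series '[[15,[0,0,-20],0],[15,[-10,0,-70],0],[15,[-40,0,-120],0],[15,[-90,0,-160],0],[15,[-150,0,-160],0],[15,[-200,0,-160],0],[15,[-220,0,-160],0],[15,[-220,0,-160],0]]'

```text
t: 22.62
eef_pos: [0.4774, -0.2574, 0.3851]
tool_rot: [-0.0, 0.761, 0.649, 0.0]
contact_force: [0.5, 0.1, -2.8]
gripper_width: 0.265
```

```bash
python3 - <<'E'
from h import *
to(.5015,-.3429,.39,69.15)
s=read_camera('side');crop(s,220,170,150,120,5,'pics/s19.png')
s=read_camera('top');crop(s,240,190,120,110,6,'pics/t19.png')
im=read_camera('wrist'); cv2.imwrite('pics/w19.png',im)
E
```

```text
yaw now 80.90 pos [ 0.4774 -0.2574  0.3851] t 22.62
shift [-80.6, 37.3, -4.9] roll 0.2050  F [ 0.5  0.1 -2.8] g 0.265
```

View pics/s19.png

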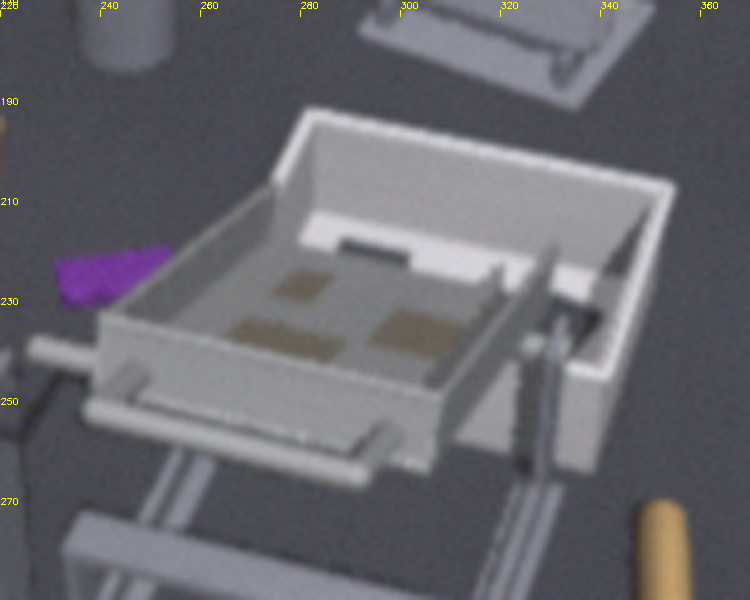

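View pics/t19.png

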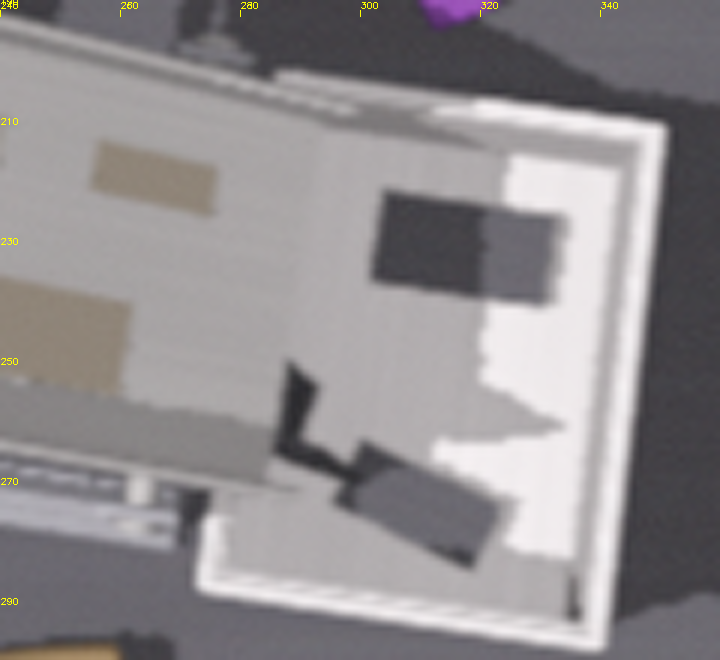

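View pics/w19.png

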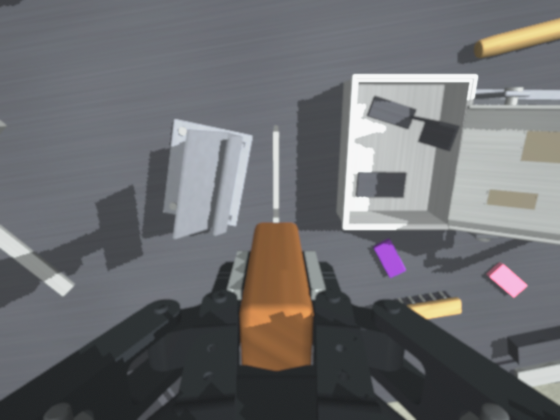

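arm_command --series '[[15,[-25,12,0],0.1],[15,[-55,25,0],0.2],[15,[-75,35,0],0.205],[15,[-81,37,0],0.205],[15,[-81,37,0],0.205],[15,[-81,37,0],0.205]]'

```text
t: 23.52
eef_pos: [0.5019, -0.3407, 0.3857]
tool_rot: [-0.0, 0.822, 0.569, 0.0]
contact_force: [0.5, 0.4, -3.0]
gripper_width: 0.271
```

```bash
python3 - <<'E'
from h import *
to(.5015,-.3429,.1626,69.15)
E
```

```text
yaw now 69.40 pos [ 0.5019 -0.3407  0.3857] t 23.52
shift [-2.2, 0.4, 223.1] roll 0.0043  F [ 0.5  0.4 -3. ] g 0.271
```

arm_command --series '[[15,[-2,0,30],0.004],[15,[-2,0,80],0.004],[15,[-2,0,120],0.004],[15,[-2,0,150],0.004],[15,[-2,0,170],0.004],[15,[-2,0,180],0.004],[15,[-2,0,180],0.004]]'

```text
t: 24.4
eef_pos: [0.501, -0.3442, 0.2055]
tool_rot: [0.0, 0.824, 0.567, 0.0]
contact_force: [-0.7, -0.5, -2.8]
gripper_width: 0.265
```

```bash
python3 - <<'E'
from h import *
to(.5015,-.3429,.1626,69.15)
s=read_camera('side');crop(s,280,70,130,130,5,'pics/s20.png')
im=read_camera('wrist'); cv2.imwrite('pics/w20.png',im)
E
```

```text
yaw now 69.05 pos [ 0.501  -0.3442  0.2055] t 24.40
shift [1.4, 0.0, 42.9] roll -0.0017  F [-0.7 -0.5 -2.8] g 0.265
```

View pics/s20.png

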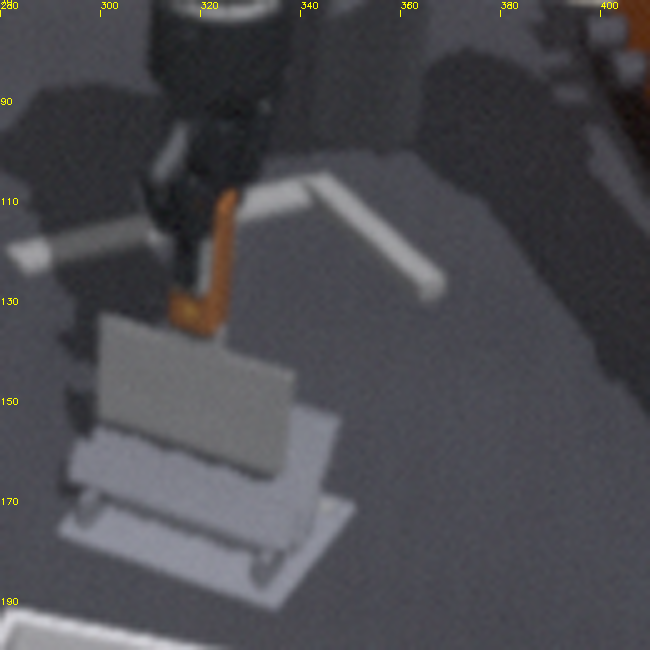

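View pics/w20.png

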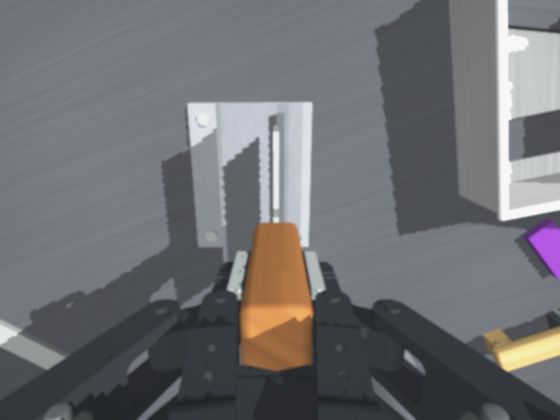

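arm_command --series '[[15,[1,0,10],0],[15,[1,0,22],0],[15,[1,0,32],0],[15,[1,0,38],0],[15,[1,0,41],0],[15,[1,0,42],0],[15,[1,0,42],0]]'

```text
t: 25.38
eef_pos: [0.5014, -0.3434, 0.1636]
tool_rot: [0.0, 0.824, 0.567, 0.0]
contact_force: [0.5, 0.5, -3.1]
gripper_width: 0.267
```

```bash
python3 - <<'E'
from h import *
to(.5015,-.3429,.1626,69.15)
s=read_camera('side');crop(s,280,70,130,130,5,'pics/s21.png')
E
```

```text
yaw now 69.04 pos [ 0.5014 -0.3434  0.1636] t 25.38
shift [0.5, -0.1, 1.0] roll -0.0019  F [ 0.5  0.5 -3.1] g 0.267
```

View pics/s21.png

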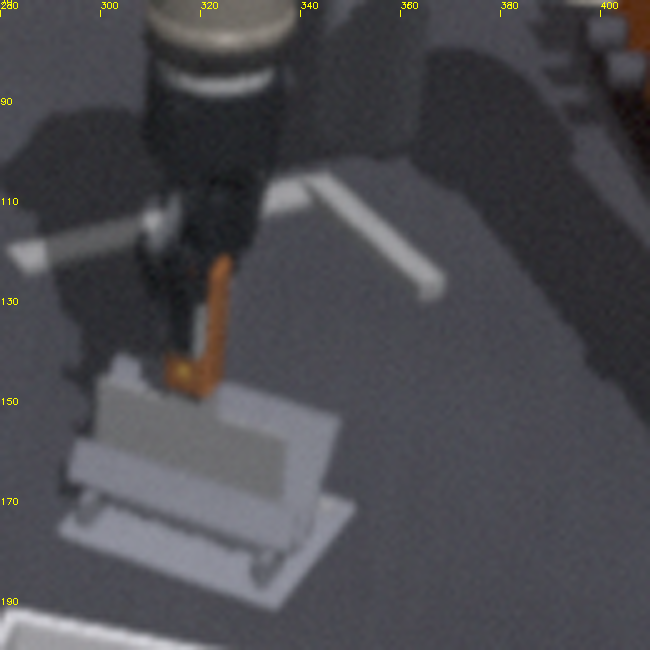

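arm_command --series '[[15,[0,0,2],0],[15,[0,0,2],0],[30,[-1,0,2],0],[32,[-2,0,2],0],[33,[-3,0,2],0],[34,[-6,0,2],0],[34,[-9,0,2],0],[34,[-9,0,2],0]]'

```text
t: 26.42
eef_pos: [0.4978, -0.3523, 0.1613]
tool_rot: [0.0, 0.824, 0.566, -0.0]
contact_force: [-0.3, 0.1, -0.5]
gripper_width: 0.397
```

```bash
python3 - <<'E'
from h import *
to(.5015,-.3429,.1626,69.15)
im=read_camera('wrist'); cv2.imwrite('pics/w22.png',im)
E
```

```text
yaw now 69.00 pos [ 0.4978 -0.3523  0.1613] t 26.43
shift [10.1, 0.1, -1.3] roll -0.0026  F [-0.3  0.1 -0.5] g 0.397
```

View pics/w22.png

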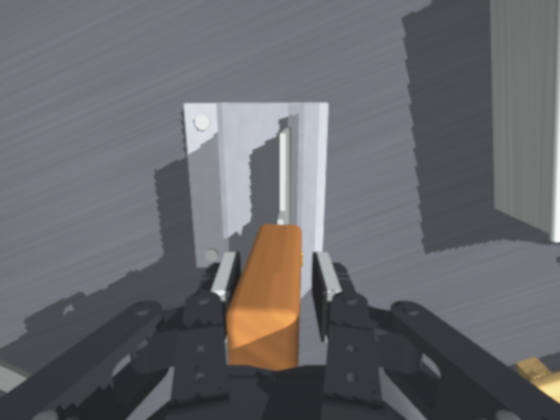

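arm_command --series '[[36,[-7,0,0],0],[38,[-13,0,0],0],[41,[-20,0,0],0],[44,[-27,0,0],0],[47,[-35,0,0],0],[52,[-43,0,0],0],[58,[-51,0,0],0],[63,[-58,0,0],0]]'

```text
t: 27.48
eef_pos: [0.477, -0.4065, 0.1614]
tool_rot: [0.0, 0.824, 0.567, 0.0]
contact_force: [-1.0, -0.3, 0.4]
gripper_width: 0.738
```

arm_command --series '[[68,[-6,0,0],0],[72,[-9,0,0],0],[72,[-9,0,0],0],[72,[-9,0,0],0],[72,[-9,0,0],0]]'

```text
t: 28.1
eef_pos: [0.4742, -0.414, 0.1614]
tool_rot: [-0.0, 0.824, 0.567, 0.0]
contact_force: [-0.3, 0.4, -0.1]
gripper_width: 0.847
```

```bash
python3 - <<'E'
from h import *
to(.4734,-.4181,.165,69.3)
im=read_camera('wrist'); cv2.imwrite('pics/w23.png',im)
s=read_camera('side');crop(s,280,70,130,130,5,'pics/s23.png')
E
```

```text
yaw now 69.07 pos [ 0.4742 -0.414   0.1614] t 28.10
shift [-4.1, 0.7, -3.6] roll -0.0040  F [-0.3  0.4 -0.1] g 0.847
```

View pics/w23.png

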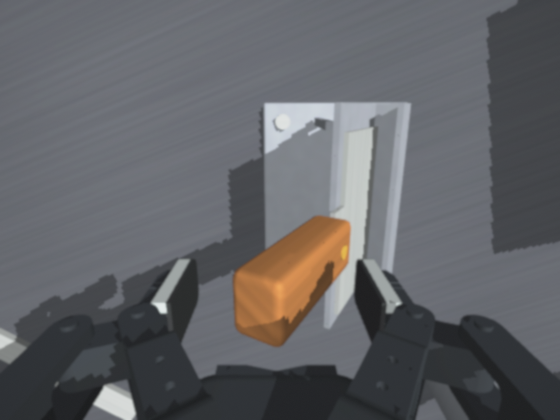

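View pics/s23.png

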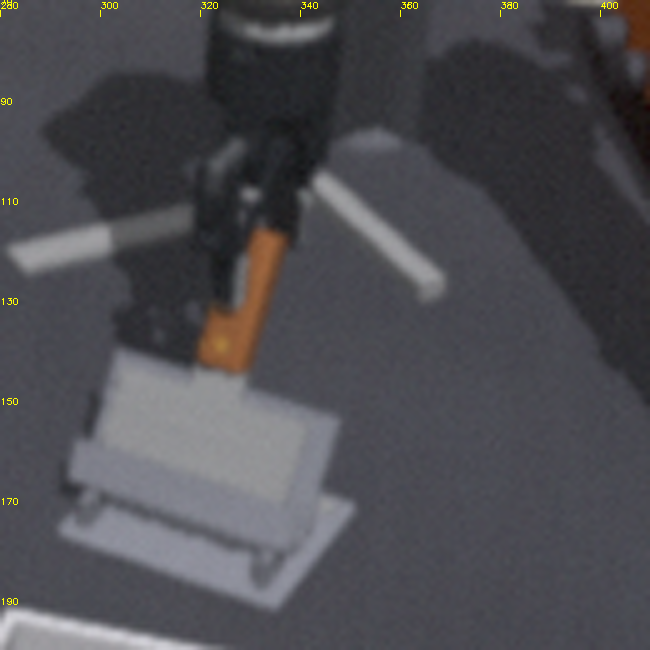

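Scraper lies back in the rest (same pixels as at first, dot at side (324,138)). Retreat straight up.

arm_command --series '[[72,[0,0,-15],0],[72,[0,0,-50],0],[72,[0,0,-100],0],[72,[0,0,-150],0],[72,[-60,0,-170],0],[72,[-100,0,-170],0],[72,[-100,0,-170],0],[72,[-100,0,-170],0]]'

```text
t: 29.2
eef_pos: [0.4388, -0.5069, 0.332]
tool_rot: [0.0, 0.824, 0.567, 0.0]
contact_force: [-0.3, 0.5, 0.7]
gripper_width: 0.845
```

```bash
python3 - <<'E'
from h import *
print(status.get_obs()['t'],status.get_obs()['eef_pos'])
s=read_camera('side');cv2.imwrite('pics/s24.png',s);t=read_camera('top');cv2.imwrite('pics/t24.png',t)
ms=camera_model('side');mt=camera_model('top')
t0=cv2.imread('pics/top0.png')
for im in (t0,t):
    hsv=cv2.cvtColor(im[200:300,385:500],cv2.COLOR_BGR2HSV);m=cv2.inRange(hsv,(5,120,80),(20,255,255));print(cv2.moments(m)['m10']/cv2.moments(m)['m00']+385,cv2.moments(m)['m01']/cv2.moments(m)['m00']+200)
cv2.imwrite('pics/both24.png',np.hstack([cv2.resize(s[100:380,180:400],None,fx=1.8,fy=1.8),cv2.resize(t[60:340,140:360],None,fx=1.8,fy=1.8)]))
E
```

```text
29.2 [ 0.43876365 -0.50688059  0.33197257]
464.0391791044776 251.39738805970148
464.08133086876154 250.95563770794826
```

View pics/t24.png

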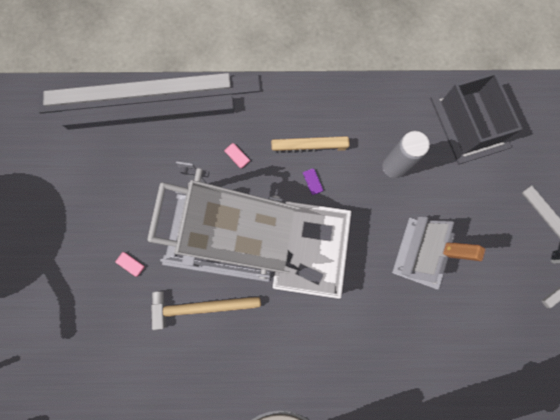

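View pics/both24.png

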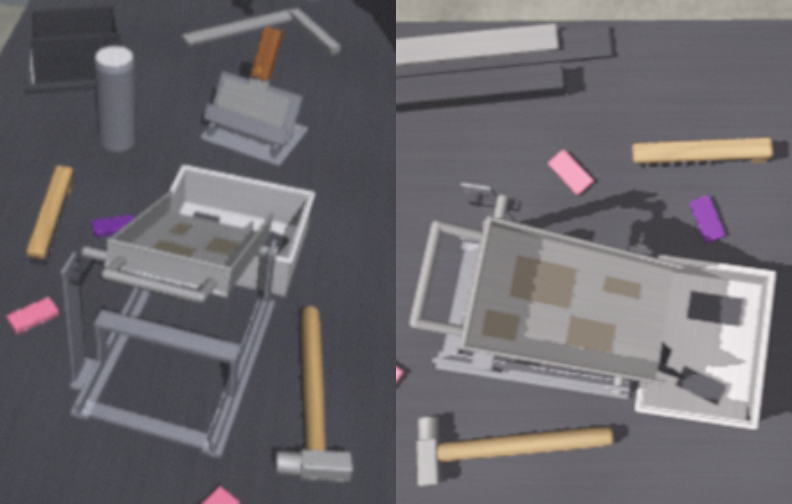

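```bash
python3 - <<'E'
from h import *
t=camera_model('top')
nw=np.array([.4057,.0089]); 
for p in [(289,250),(286.5,264.5),(299,270)]:
  for z in (.03,.06,.09):
    X=onz(t,*p,z); print(p,z,X, 'below near tub edge by mm',1000*(nw-X[:2])@hx)
im=cv2.imread('pics/t24.png');crop(im,270,235,60,60,10,'pics/t24c.png')
w=cv2.imread('pics/w19.png');crop(w,330,60,150,130,5,'pics/w19c.png')
print(status.get_obs()['contact_force'])
E
```

```text
(289, 250) 0.03 [ 0.4952474  -0.02833628  0.03      ] below near tub edge by mm 22.8200481872683
(289, 250) 0.06 [ 0.49245186 -0.02772496  0.06      ] below near tub edge by mm 22.65217261806648
(289, 250) 0.09 [ 0.48965631 -0.02711365  0.09      ] below near tub edge by mm 22.484297048864654
(286.5, 264.5) 0.03 [ 0.45997508 -0.02180985  0.03      ] below near tub edge by mm 21.87441738414321
(286.5, 264.5) 0.06 [ 0.45829666 -0.02140523  0.06      ] below near tub edge by mm 21.73649153466873
(286.5, 264.5) 0.09 [ 0.45661825 -0.02100062  0.09      ] below near tub edge by mm 21.59856568519425
(299, 270) 0.03 [ 0.44643692 -0.05206756  0.03      ] below near tub edge by mm 53.8809936587669
(299, 270) 0.06 [ 0.44518728 -0.05070464  0.06      ] below near tub edge by mm 52.72936564805939
(299, 270) 0.09 [ 0.44393764 -0.04934171  0.09      ] below near tub edge by mm 51.577737637351895
[0.07822698 0.28041499 0.85976638]
```

View pics/t24c.png

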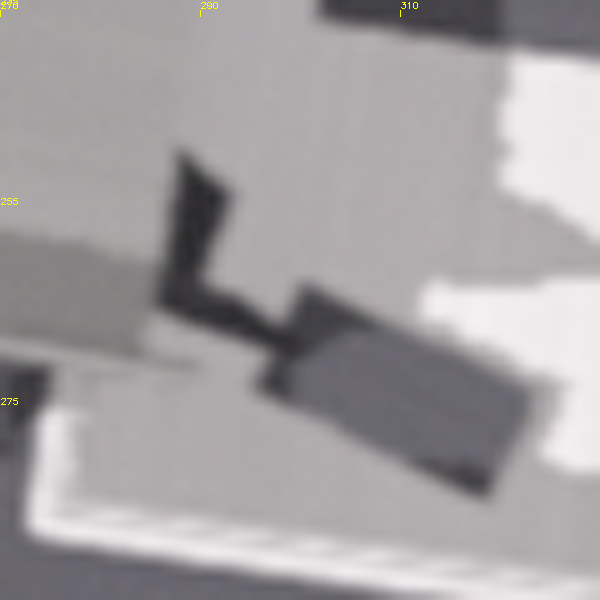

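View pics/w19c.png

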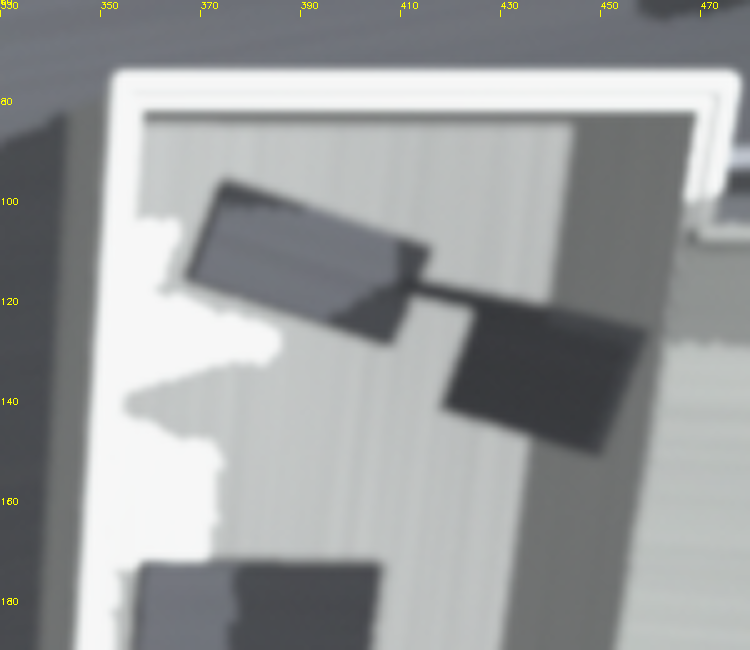

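```bash
python3 -c "
from station import bot
print(bot.hand_in())"
```

```text
the job is handed in; nothing more can be done
None
```

The job is done and handed in at about 29 s of the 67 s allowed. I lifted the tray past its catch and let it down onto it. One scraper stroke then pushed all three offcuts over the open end, and the scraper went back in its sloping rest.

- **Offcuts:** The last pictures show all three in the upright tub. The angle iron stands on its end, about 22 mm inside the near wall, and looked the same in views several seconds apart. The gripper stayed on the scraper handle, well above the offcuts, throughout.
- **Tray:** It is still up on the catch. I worked out a tilt of about 0.43 rad from the handle height, and the catch looks level in the side view.
- **Scraper:** Its handle is within about half a pixel of where it started in the top view.
- **Bystanders:** The hammer, wire brush and spray can look unmoved by eye. The arm ended clear of everything.
- **Unexpected:** The offcuts seemed to have slipped roughly 10–20 mm down the tray during the lift. This made no difference to the result.

No check failed, but `hand_in` gives no verdict. The catch angle and the scraper's distances from its rest come from the pictures, not from readings.

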